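# Move the water spout to the fresh filter

### The arm

A 6-joint arm with a two-finger parallel gripper is mounted at the origin on the work surface. World frame = base frame: x ahead of the robot, y to its left, z up, the work surface at z = 0. Lengths are in m, angles in rad, forces in N, time in s.
With the tool pointing down it reaches from about 0.35 to 0.975 m from the base axis. Payload 7.1 kg.
Tool frame: the origin (TCP) lies between the finger pads; the fingertips stand 19 mm ahead of it and the grasp point (between the pads) is the TCP; x points along the fingers, z is the direction in which the jaws open and shut, and the axes are right-handed (so a half turn about x gives the same grasp; the last joint's range is limited). The gripper opens to 88 mm and grips with 3 to 60 N. Pads are 20 mm wide; open, the fingers measure 115 mm over their backs; the gripper's body (75 mm by 178 mm) begins 61 mm behind the grasp point.
Start: joints at [-1.207, 0.423, 1.63, -0, 1.089, -0.019], TCP at [0.233, -0.58, 0.242] pointing down, gripper open.
Joint ranges: [-3, 3], [-0.9, 2.11], [0.09, 2.58], [-1.31, 4.45], [0.11, 2.69], [-2.54, 2.54]. Speed limits (rad/s): [2.39, 2.39, 3.01, 3.14, 3.14, 3.14].

### API

Orientations are given as a 3x3 rotation matrix whose columns are the frame's x, y, z axes.
In Python, from station import arm gives the robot as it stands. The module is installed in compiled form; this text tells all that it offers.
- The arm moves only by the tool drive_tool, never from a script. Its argument "rows" is one flat list of numbers, 7 for each row, row after row: the shift along the world's x, y, z in m, then the turn, a rotation vector about the world's x, y, z in degrees, then the opening, from -1 (shut) to 1 (fully open). A call has 1 to 8 rows; each row shifts and turns the commanded pose from where the row before left it; what a row does not reach is not made up. A row lasts 1/12 s, in which the tool goes at most 41.7 mm and 7.16 degrees, less where a joint would pass 70% of its speed; a pose out of reach is approached as far as the arm can. A call with a gripper value outside its range is refused whole. The fingers move at their own pace and stop on an object; "force" is the grip in N (left out, the last holds). Time passes only in rows, so rows that do not move let the fingers close. It gives the time, the measured TCP pose, the force and the opening at its end, in the units of the state.
- arm.get_obs(): the state, without advancing time (a new reading comes with each control period).
- arm.read_camera(name): name is "scene" or "side" or "wrist"; returns the picture (420x560x3 uint8, blue, green, red); there is no depth.
- arm.camera_params(name): a dict with "mtx" (3x3 intrinsics, pixels), "R" (3x3) and "t" (3): a world point X has camera coordinates R X + t; the wrist camera has in their place "T_tool_cam" (4x4, takes a point from camera to tool coordinates, whose origin is the TCP and whose axes are the tool frame's). Camera axes: x right, y down, z forward; pixel columns grow to the right and rows downward; lengths in m; the calibration is good to about 2 mm. A picture is of the moment at which its call begins: read the wrist's pose just before it. camera_params takes no time and is no camera call.
- arm.sign_off(): hands the job in, once; it reports no verdict.
Trained networks look in the newest picture that a camera, given by its name, has taken for a name from the list of things; names that differ only in an ending like _2 or _b are one class to them, and where a whole thing is asked for, a point or a joint stands for the part that bears it (a point fixed in the world has none). Each returns a list of dicts, best first, with "score" (0 to 1); they miss things now and then, are a little off and sometimes report something else, mostly with a low value. They report only what shows in the picture. A call takes as long as a camera call. They do not tell look-alikes from the thing itself.
- arm.masks_of(target, camera): "pixels" (420x560 bool, what is visible of it).
- arm.spot_point(target, camera): "at" ([x, y, z] in m, in world coordinates, good to about 4 mm: a listed point, or the origin of a listed thing).
The state is a dict: "clock": time; "joint_positions": joint angles; "qvel": joint speeds; "effort": joint torques, N m; "tool_pos": TCP position; "eef_rot": TCP orientation; "contact_force": force on the tool from outside, world axes, zero at the start; "moment": the same for the moment, N m; "finger_gap": finger opening in m.
Only numpy, scipy, OpenCV 4.12 (cv2) and the standard library are available. Lean on these libraries where they do the work, as an engineer would, in place of code of your own. Each camera call takes 0.05 s, during which the arm holds its last target.

### The job

The filter under the water spout is spent: move the spout over to the fresh filter. Press the release ring of its push-fit fully down and draw the spout up out of it with the ring held down, never tugging hard while it is still locked; then push it gently home in the empty push-fit until it locks and that ring is back up. Let go of it, and leave everything else on the table where it is.

Things in the scene. Friction and masses are not known exactly. Their poses are not given: they have to be found in the camera images.
- spout: drinking-water spout: bent steel tube, 14 mm diameter, 0.11 kg, at first upright and locked in filter_a's push-fit. Origin: lower tip of the stem, on its axis; z up the stem, x along the level arm. From the tip: nose tapering from 10 to 14 mm diameter over 6 mm; 14 mm to height 15; groove of 10 mm to 21.5; straight 14 mm tube to 78; then the arm, top at 92.5, reaching 70 mm along x
- spout_grip (a point): on the stem's axis, 61 mm above its tip: middle of the straight tube. Locked home, 34 mm of straight tube stand clear above the release ring. Grip there from above, one finger on each side of the arm (closing across the spout's x), fingertips down on the ring
- filter_a: the used filter, holding the spout at first: fixed, upright, white ribbed housing 94 mm across, black cap 108 mm across with its top at z = 138 mm, grey push-fit upright on its middle. Origin on the table under the middle; z up, x towards the inlet valve. More than 20 N between it and the spout, or 25 N on its ring, spoils the fitting
- port_a (a point): foot of filter_a's push-fit (35 mm across, bore 15 mm), on its vertical axis, 150 mm above the table. Above it: seat for the stem's tip at 10 mm; four spring jaws at 25.8 to 28.8 mm that catch in the stem's groove; upper face of the black release ring (30 mm outside, 16 mm inside) at 53.5 mm when up
- ring_a (a joint): how far filter_a's release ring is pressed down: 0 up, 0.006 m fully down; its spring takes 2 N at first, 5 N fully down. The jaws let go of the stem only in the last 2 mm of travel and close as the ring comes up; but once the stem has risen 1 to 2 mm with the ring the groove is past them and they only drag. So press fully, close on the tube with the ring held down, then draw up
- filter_b: the fresh filter: fixed, same parts and sizes, push-fit empty. Origin and axes as filter_a. More than 20 N between it and the spout, or 25 N on its ring, spoils the fitting
- port_b (a point): top of filter_b's cap boss, on the push-fit's vertical axis, 150 mm above the table. This push-fit is not screwed down on its brass thread as far: all of it (seat, jaws, ring) stands higher above this point than filter_a's by an unknown 0 to 12 mm, and stays so. The stem is home when its tip stops on the seat
- ring_b (a joint): how far filter_b's release ring is pressed down, as ring_a. A stem pushed in spreads the jaws, which draws the ring down (about 5 to 8 N), or goes in easily while the fingertips hold the ring down; when home and let go, the ring springs back to 0 and the stem is locked
- meal_box: bystander: closed cardboard meal box, 150 x 110 x 50 mm; origin on its underside; leave it where it is
- open_meal_box: bystander: open cardboard meal box with raised lid, 150 mm high; origin on its underside; leave it where it is
- sauce_bottle: bystander: sauce squeeze bottle, 56 mm across, 165 mm high; origin on its underside; leave it where it is
- cup_stack: bystander: stack of paper cups, 72 mm across, 102 mm high; origin on its underside; leave it where it is
- cartridge: bystander: spare filter cartridge standing upright, 70 mm across, 132 mm high; origin on its underside; leave it where it is
- housing_spanner: bystander: flat plastic spanner for the filter housings, ring 132 mm across with a handle, 12 mm thick; origin on its underside; leave it where it is
- serving_spoon: bystander: steel serving spoon lying flat, 240 mm long; origin on its underside; leave it where it is
Things that resemble listed ones, but are neither listed nor needed, are in the scene too. Leave any turquoise look-alike of the filter_a alone.

How it is judged:
On the way, in this order (a step that is already met when the one before it is completed fails the run):
1. the release ring of the used filter is pressed down at least 4 mm with the spout still in it (value of joint ring_a above 0.004 m and z of spout in the frame of filter_a below 0.175 m), for 0.1 s.
2. the spout is drawn up clear of the used filter's push-fit (z of spout in the frame of filter_a above 0.205 m), for 0.1 s.
At the end, for the whole second after the job is handed in: the spout stands in filter_b's push-fit, upright within 0.1 rad, on its axis within 3 mm, tip on the seat (158 to 174 mm above the table), locked: filter_b's ring up again within 1.5 mm, filter_a's too; spout at rest (z of spout in the frame of filter_b between 0.158 and 0.174 m and horizontal distance between spout and filter_b below 0.003 m and angle between the z axis of spout and the z axis of filter_b, either way round below 0.1 rad and value of joint each of ring_b, ring_a below 0.0015 m and linear speed of spout below 0.02 m/s); the robot touches nothing.
It fails at once if the used filter's fitting is strained: more than 20 N between it and the spout (pulling while locked) (contact force between spout and filter_a above 20 N).
It fails at once if the spout is forced into the fresh filter with more than 20 N (contact force between spout and filter_b above 20 N).
It fails at once if a filter or its ring is pressed with more than 25 N (contact force between any of the arm, the fingers and filter_a above 25 N or contact force between any of the arm, the fingers and filter_b above 25 N).
It fails at once if something else on the table is moved by more than 30 mm (distance of any of meal_box, open_meal_box, sauce_bottle, cup_stack, cartridge, housing_spanner, serving_spoon from where it was at the start of the episode above 0.03 m).
It also fails if it takes over 61 s, if anything falls off the work surface, if the arm or the gripper's body presses on something with over 40 N, if the wrist force passes 120 N, or if a joint passes its speed limit or range.

## Working session

There is one attempt and no reset: what is moved stays moved. The work goes in short steps, Python scripts to look and compute and a tool call to move; the robot and the scene stay as the last step left them, time stands still between calls to the robot, and variables do not carry over. Pictures are saved under pics/ and viewed, and the job is handed in when it is done.

Besides the shell and the picture viewer there is one more tool, called after "Emit:" by a JSON object that holds its "api" and its "payload", one argument or row to a line. drive_tool: Moves the arm, as the interface text tells. Its arguments: {"type":"object","properties":{"rows":{"type":"array"},"force":{"type":"number"}},"required":["rows"]}

```bash
mkdir -p pics; python3 - <<'E'
from station import arm
import cv2,numpy as np
o=arm.get_obs();print(o)
for c in("scene","side","wrist"):
    im=arm.read_camera(c);cv2.imwrite(f"pics/{c}0.png",im)
    print(c,arm.camera_params(c))
    for t in("spout","spout_grip","filter_a","filter_b","port_a","port_b"):
        r=arm.spot_point(t,c);print(c,t,[(round(d["score"],2),np.round(d["at"],3)) for d in r])
E
```

```text
{'clock': 0.0, 'joint_positions': array([-1.20704741e+00,  4.23851235e-01,  1.63068416e+00,  1.22020852e-05,
        1.08862104e+00, -1.89890885e-02]), 'qvel': array([ 0.00039664, -0.00043596, -0.00069257, -0.0008408 ,  0.00092288,
       -0.00092203]), 'effort': array([ 1.82709522e-03, -5.44607520e+01, -2.73665893e+01,  6.45264890e-02,
        2.27821857e-02, -1.35510340e-04]), 'tool_pos': array([ 0.23325677, -0.57926623,  0.24089749]), 'eef_rot': array([[-5.46258232e-04,  9.27647701e-01,  3.73456082e-01],
       [ 1.46530646e-03,  3.73456479e-01, -9.27646544e-01],
       [-9.99998777e-01,  4.04930471e-05, -1.56329184e-03]]), 'contact_force': array([-0.48610936,  0.01672977, -0.12420014]), 'moment': array([ 0.01565358, -0.00568266,  0.0907548 ]), 'finger_gap': 0.08806336591035112}
scene {'mtx': array([[437.87771269,   0.        , 290.20435559],
       [  0.        , 437.87771269, 212.13166248],
       [  0.        ,   0.        ,   1.        ]]), 'R': array([[ 0.59425905,  0.8041377 ,  0.01479009],
       [ 0.573489  , -0.41077297, -0.70878483],
       [-0.56388523,  0.42968375, -0.
[... 1937 characters left out ...]
st {'mtx': array([[297.1428101 ,   0.        , 279.12252844],
       [  0.        , 297.1428101 , 210.77984594],
       [  0.        ,   0.        ,   1.        ]]), 'T_tool_cam': array([[ 1.00198806e-03, -2.81088313e-01,  9.59681383e-01,
        -1.41909358e-01],
       [-7.70198054e-04, -9.59681797e-01, -2.81087630e-01,
         7.66038965e-02],
       [ 9.99999201e-01, -4.57498284e-04, -1.17808337e-03,
         2.71439870e-04],
       [ 0.00000000e+00,  0.00000000e+00,  0.00000000e+00,
         1.00000000e+00]])}
wrist spout []
wrist spout_grip []
wrist filter_a [(0.8, array([ 0.218, -0.251, -0.001]))]
wrist filter_b [(0.8, array([ 0.218, -0.251, -0.001]))]
wrist port_a []
wrist port_b []
```

View pics/scene0.png

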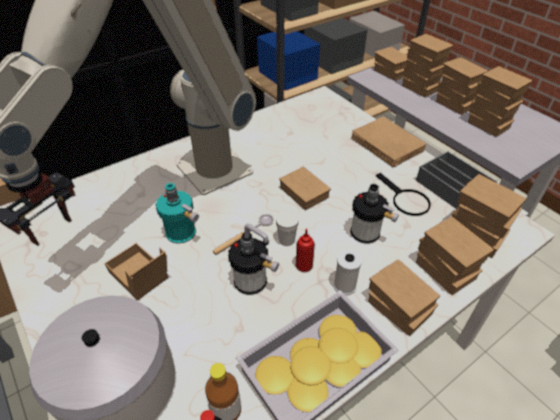

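View pics/side0.png

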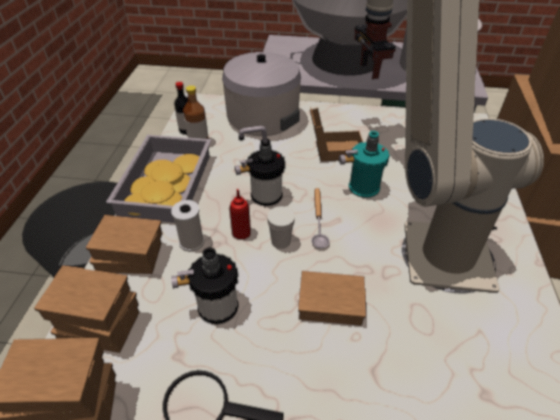

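View pics/wrist0.png

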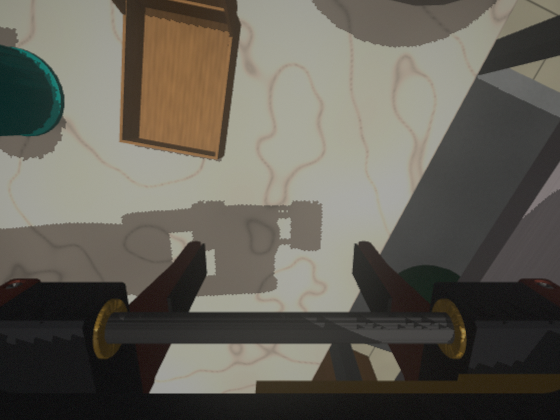

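Candidates: the black-capped filter with the bent tube is at scene (248,258) and side (265,175). The black-capped one without a tube is at scene (369,213) and side (213,285), so it is filter_b. The turquoise look-alike at scene (178,215) and side (368,165) stays alone. Next I check the choice in close crops.

```bash
python3 - <<'E'
import cv2,numpy as np
a=cv2.imread("pics/scene0.png");b=cv2.imread("pics/side0.png")
f=lambda i,x,y:cv2.resize(i[y:y+100,x:x+130],(390,300),interpolation=cv2.INTER_CUBIC)
cv2.imwrite("pics/crop0.png",np.vstack([np.hstack([f(a,190,200),f(a,310,160)]),np.hstack([f(b,200,110),f(b,150,230)])]))
E
```

```text
(no output)
```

View pics/crop0.png

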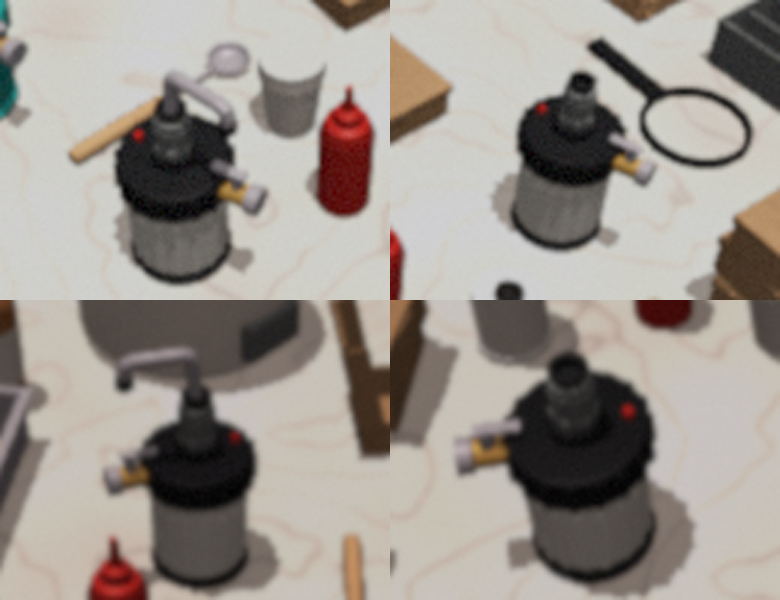

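```bash
cat > h.py <<'E'
import numpy as np
from station import arm
def ray(c,px,z):
    p=arm.camera_params(c);d=p["R"].T@np.linalg.solve(p["mtx"],[px[0],px[1],1.]);o=-p["R"].T@p["t"]
    return o+d*(z-o[2])/d[2]
def proj(c,X):
    p=arm.camera_params(c);q=p["mtx"]@(p["R"]@np.array(X)+p["t"]);return q[:2]/q[2]
def wcam(o):
    T=arm.camera_params("wrist")["T_tool_cam"];R=o["eef_rot"]
    return R@T[:3,:3],R@T[:3,3]+o["tool_pos"]
def wray(o,px,z):
    K=arm.camera_params("wrist")["mtx"];R,t=wcam(o);d=R@np.linalg.solve(K,[px[0],px[1],1.]);return t+d*(z-t[2])/d[2]
def wproj(o,X):
    K=arm.camera_params("wrist")["mtx"];R,t=wcam(o);q=K@(R.T@(np.array(X)-t));return q[:2]/q[2]
E
python3 - <<'E'
from h import *
for c,a,b in(("scene",(247.7,225),(266,237)),("side",(265,128),(241.7,129.3))):
    A=ray(c,a,.2455);B=ray(c,b,.2455);d=B-A;print(A,B,np.linalg.norm(d),np.degrees(np.arctan2(d[1],d[0])))
E
```

```text
[ 0.5265794  -0.17059703  0.2455    ] [ 0.58795321 -0.15577057  0.2455    ] 0.06313928052216594 13.581099797695627
[ 0.52004255 -0.16908039  0.2455    ] [ 0.58093425 -0.15466454  0.2455    ] 0.06257487971564701 13.31930352165711
```

The spout is confirmed on the black and white filter at scene (248,235). Its arm points about 13.5° from world x. I raise the tool, turn it by -8.4° and go over.

Emit:
{"api": "drive_tool", "payload": {
  "rows": [0,0,0.03,0,0,-1.4,1,0,0,0.03,0,0,-1.4,1,0,0,0.03,0,0,-1.4,1,0,0,0.03,0,0,-1.4,1,0,0,0.03,0,0,-1.4,1,0.02,0.028,0.0,0,0,-1.4,1,0.02,0.028,0,0,0,0,1,0.02,0.028,0,0,0,0,1],
  "force": 20
}}

```text
clock: 1.72
tool_pos: [0.2937, -0.4951, 0.3923]
eef_rot: [[0.001, 0.973, 0.232], [-0.001, 0.232, -0.973], [-1.0, 0.0, 0.001]]
contact_force: [0.2, -0.1, -0.2]
finger_gap: 0.0875
```

Emit:
{"api": "drive_tool", "payload": {
  "rows": [0.02,0.028,0,0,0,0,1,0.02,0.028,0,0,0,0,1,0.02,0.028,0,0,0,0,1,0.02,0.028,0,0,0,0,1,0.02,0.028,0,0,0,0,1,0.02,0.028,0,0,0,0,1,0.02,0.028,0,0,0,0,1,0.02,0.028,0,0,0,0,1]
}}

```text
clock: 2.38
tool_pos: [0.4541, -0.2702, 0.3919]
eef_rot: [[0.0, 0.972, 0.234], [-0.0, 0.234, -0.972], [-1.0, 0.0, 0.0]]
contact_force: [0.4, -0.8, -0.0]
finger_gap: 0.0881
```

Emit:
{"api": "drive_tool", "payload": {
  "rows": [0.02,0.028,0,0,0,0,1,0.02,0.028,0,0,0,0,1,0.02,0.028,0,0,0,0,1,0,0,0,0,0,0,1,0,0,0,0,0,0,1]
}}

```text
clock: 2.8
tool_pos: [0.5141, -0.1864, 0.3915]
eef_rot: [[-0.0, 0.971, 0.237], [-0.0, 0.237, -0.971], [-1.0, -0.0, -0.0]]
contact_force: [0.8, 0.3, -0.2]
finger_gap: 0.0877
```

```bash
python3 - <<'E'
from h import *
import cv2
o=arm.get_obs();print(o["clock"],o["tool_pos"],o["eef_rot"].round(4),o["joint_positions"],o["contact_force"])
cv2.imwrite("pics/w1.png",arm.read_camera("wrist"))
for t in("spout_grip","port_a"):
    print(t,[(round(d["score"],2),np.round(d["at"],4)) for d in arm.spot_point(t,"wrist")])
E
```

```text
2.8 [ 0.5140605  -0.18642412  0.39154674] [[-3.000e-04  9.715e-01  2.372e-01]
 [-1.000e-04  2.372e-01 -9.715e-01]
 [-1.000e+00 -3.000e-04 -0.000e+00]] [-3.69575090e-01  1.64446025e-01  1.63570602e+00 -1.70957117e-04
  1.34169352e+00  9.61782457e-01] [ 0.84510062  0.29473264 -0.16071837]
spout_grip [(0.56, array([ 0.5249, -0.175 ,  0.2257]))]
port_a [(0.68, array([ 0.5169, -0.1676,  0.1518])), (0.53, array([ 0.5205, -0.1727,  0.2246]))]
```

View pics/w1.png

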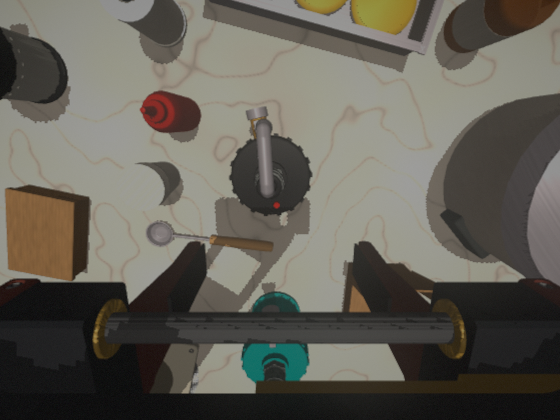

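The spout's arm runs from its bend at (267,190) to its end at (263,128). The cap is centred at about (271,175).

```bash
python3 - <<'E'
import cv2
a=cv2.imread("pics/w1.png")
cv2.imwrite("pics/w1c.png",cv2.resize(a[95:225,215:325],(660,780)[:2],interpolation=cv2.INTER_CUBIC)[:600])
cv2.imwrite("pics/w1c.png",cv2.resize(a[100:220,220:320],(500,600),interpolation=cv2.INTER_CUBIC))
E
```

```text
(no output)
```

View pics/w1c.png

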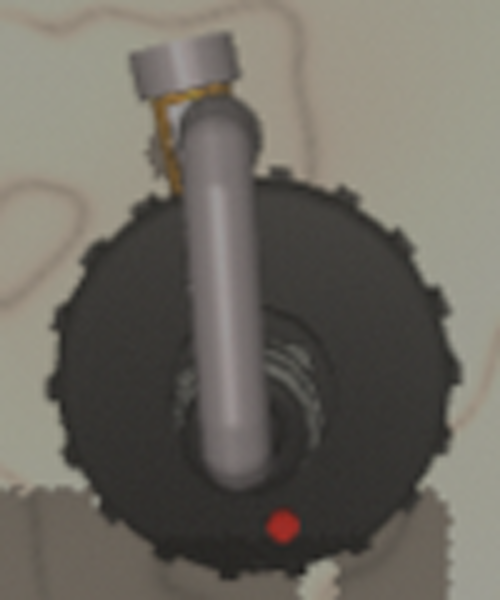

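```bash
python3 - <<'E'
from h import *
o=arm.get_obs()
A=wray(o,(267.2,190.5),.2455);B=wray(o,(264.4,130),.2455);d=B-A;print(A,B,np.linalg.norm(d),np.degrees(np.arctan2(d[1],d[0])))
print("cap",wray(o,(271.4,174.4),.138))
for X in([.52,-.172,.2455],[.52,-.172,.138]):print(wproj(o,X))
E
```

```text
[ 0.52291451 -0.17398326  0.2455    ] [ 0.57870521 -0.15862481  0.2455    ] 0.05786608480318453 15.391531300361718
cap [ 0.52157968 -0.17571856  0.138     ]
[264.60131114 192.83983719]
[268.43022083 174.89804233]
```

Emit:
{"api": "drive_tool", "payload": {
  "rows": [0.003,0.006,-0.03,0,0,0,1,0.003,0.005,-0.03,0,0,0,1,0.001,0.002,-0.03,0,0,0,1,0,0,-0.015,0,0,0,1,0,0,0,0,0,0,1,0,0,0,0,0,0,1]
}}

```text
clock: 3.45
tool_pos: [0.5198, -0.1757, 0.2865]
eef_rot: [[-0.001, 0.973, 0.232], [0.0, 0.232, -0.973], [-1.0, -0.001, -0.001]]
contact_force: [-0.0, -0.8, 1.2]
finger_gap: 0.0877
```

```bash
python3 - <<'E'
from h import *
import cv2
o=arm.get_obs();print(o["clock"],o["tool_pos"],o["eef_rot"].round(4),o["contact_force"])
im=arm.read_camera("wrist");cv2.imwrite("pics/w2.png",im)
cv2.imwrite("pics/w2c.png",cv2.resize(im[100:300,180:380],(600,600),interpolation=cv2.INTER_CUBIC))
m=arm.masks_of("spout","wrist")
for d in m:
    p=d["pixels"].astype(bool);print(d["score"],p.sum())
    for y in np.unique(np.where(p)[0])[::6]:
        xs=np.where(p[y])[0];print(y,xs.min(),xs.max(),end="; ")
E
```

```text
3.45 [ 0.51977851 -0.17572349  0.28646194] [[-1.400e-03  9.726e-01  2.324e-01]
 [ 4.000e-04  2.324e-01 -9.726e-01]
 [-1.000e+00 -1.300e-03 -7.000e-04]] [-0.03728434 -0.78647784  1.15420315]
0.87 2448
128 267 270; 134 259 278; 140 258 280; 146 258 280; 152 258 279; 158 258 280; 164 259 280; 170 259 281; 176 261 281; 182 261 280; 188 262 281; 194 261 282; 200 261 282; 206 261 282; 212 262 282; 218 263 284; 224 263 284; 230 263 284; 236 265 284; 242 268 281; 0.73 1124
34 0 0; 40 0 6; 46 0 11; 52 0 15; 58 0 17; 64 0 19; 70 0 20; 76 0 21; 82 0 21; 88 0 19; 94 0 16; 100 0 10;
```

View pics/w2.png

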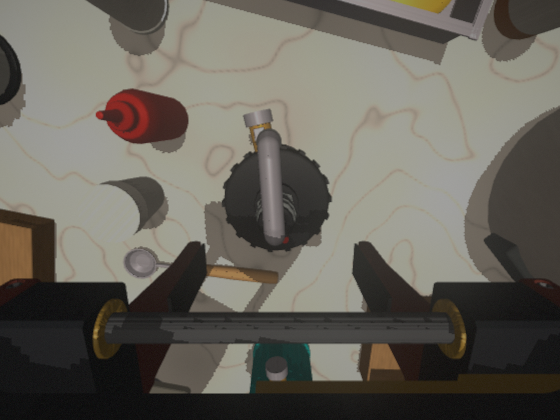

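View pics/w2c.png

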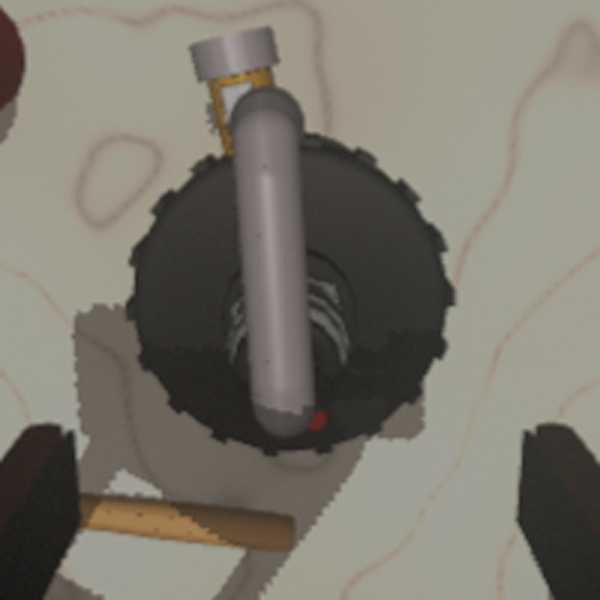

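```bash
python3 - <<'E'
from h import *
o=arm.get_obs();R=o["eef_rot"]
for r,c in((146,269.2),(170,270.3),(200,271.7),(218,273.3),(230,273.7),(240,274.5)):
    X=wray(o,(c,r),.2455);print(r,X.round(4),"tool",(R.T@(X-o["tool_pos"])).round(4))
# cap centre: crop(290,292)->
X=wray(o,(180+292/3,100+292/3),.138);print("cap",X,R.T@(X-o["tool_pos"]))
print(wproj(o,o["tool_pos"]+R@[.04,0,0]))
E
```

```text
146 [ 0.5816 -0.1553  0.2455] tool [ 0.0428  0.0636 -0.0059]
170 [ 0.5675 -0.1593  0.2455] tool [ 0.0428  0.049  -0.0054]
200 [ 0.5489 -0.1644  0.2455] tool [ 0.0428  0.0297 -0.0046]
218 [ 0.5374 -0.1682  0.2455] tool [ 0.0427  0.0176 -0.0037]
230 [ 0.5294 -0.1703  0.2455] tool [ 0.0427  0.0093 -0.0035]
240 [ 0.5226 -0.1724  0.2455] tool [ 0.0427  0.0022 -0.003 ]
cap [ 0.52598395 -0.17298427  0.138     ] [ 0.15022337  0.00520372 -0.00180825]
[278.96491346 244.71058584]
```

Emit:
{"api": "drive_tool", "payload": {
  "rows": [0.001,0.002,0,0,0,0.9,0.0,0.001,0.002,0,0,0,0.9,0.0,0.001,0,0,0,0,0.9,0.0,0,0,-0.01,0,0,0,0.0,0,0,-0.015,0,0,0,0.0,0,0,-0.016,0,0,0,0.0,0,0,0,0,0,0,0.0,0,0,0,0,0,0,0.0]
}}

```text
clock: 4.22
tool_pos: [0.5229, -0.1705, 0.2448]
eef_rot: [[-0.002, 0.96, 0.28], [0.001, 0.28, -0.96], [-1.0, -0.002, -0.001]]
contact_force: [0.4, -0.5, 0.1]
finger_gap: 0.0444
```

```bash
cat > look.py <<'E'
import sys
from h import *
import cv2
n=sys.argv[1]
o=arm.get_obs();print(o["clock"],o["tool_pos"],o["eef_rot"].round(4),o["contact_force"],o["finger_gap"])
R=o["eef_rot"]
im=arm.read_camera("wrist");cv2.imwrite(f"pics/{n}.png",im)
m=arm.masks_of("spout","wrist")
if m:
    p=m[0]["pixels"].astype(bool);print(m[0]["score"],p.sum())
    ys=np.unique(np.where(p)[0])
    for y in ys[4:-4:10]:
        xs=np.where(p[y])[0];c=(xs.min()+xs.max())/2
        X=wray(o,(c,y),.2455);print(y,xs.min(),xs.max(),X.round(4),(R.T@(X-o["tool_pos"])).round(4))
    print(ys.min(),ys.max())
E
python3 look.py w3
```

```text
4.2167 [ 0.52290561 -0.17046301  0.24477724] [[-2.100e-03  9.601e-01  2.798e-01]
 [ 7.000e-04  2.798e-01 -9.601e-01]
 [-1.000e+00 -1.800e-03 -1.300e-03]] [ 0.38357662 -0.48488981  0.08142127] 0.0443592149673519
0.96 3787
143 269 292 [ 0.5885 -0.1522  0.2455] [-0.0008  0.0681  0.0008]
153 265 295 [ 0.584  -0.1533  0.2455] [-0.0008  0.0635  0.0006]
163 267 294 [ 0.5796 -0.1548  0.2455] [-0.0008  0.0588  0.0008]
173 267 294 [ 0.575  -0.1561  0.2455] [-0.0008  0.0541  0.0008]
183 268 294 [ 0.5705 -0.1577  0.2455] [-0.0008  0.0492  0.0011]
193 267 295 [ 0.5657 -0.1591  0.2455] [-0.0008  0.0443  0.0011]
203 267 294 [ 0.5608 -0.1603  0.2455] [-0.0008  0.0393  0.0008]
213 269 294 [ 0.556  -0.1622  0.2455] [-0.0008  0.0341  0.0013]
223 268 294 [ 0.551  -0.1634  0.2455] [-0.0008  0.0289  0.0011]
233 268 293 [ 0.5458 -0.1647  0.2455] [-0.0008  0.0236  0.0008]
243 268 293 [ 0.5405 -0.1662  0.2455] [-0.0008  0.0181  0.0008]
253 268 294 [ 0.5353 -0.168   0.2455] [-0.0007  0.0125  0.0011]
263 268 294 [ 0.5298 -0.1696  0.2455] [-0.0007  0.0069  0.0011]
273 270 294 [ 0.5244 -0.1717  0.2455] [-0.0007  0.0011  0.0016]
139 280
```

View pics/w3.png

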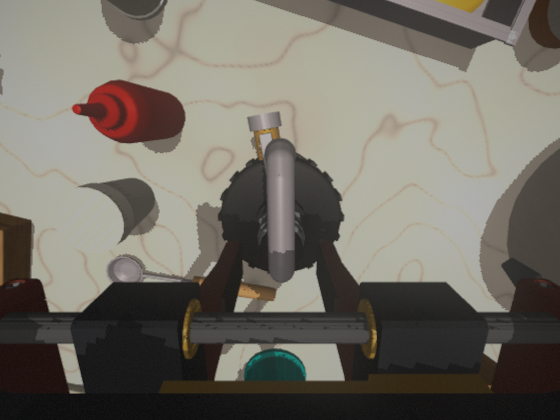

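Emit:
{"api": "drive_tool", "payload": {
  "rows": [0.002,-0.0005,0,0,0,0,-0.5,0,0,0,0,0,0,-0.5,0,0,0,0,0,0,-0.5,0,0,-0.004,0,0,0,-0.5,0,0,-0.006,0,0,0,-0.5,0,0,-0.006,0,0,0,-0.5,0,0,0,0,0,0,-0.5,0,0,0,0,0,0,-0.5]
}}

```text
clock: 4.98
tool_pos: [0.5251, -0.1711, 0.2289]
eef_rot: [[-0.001, 0.96, 0.28], [0.001, 0.28, -0.96], [-1.0, -0.001, -0.001]]
contact_force: [-0.1, 0.1, 0.4]
finger_gap: 0.0218
```

```bash
python3 look.py w4; python3 -c "
import cv2
a=cv2.imread('pics/w4.png');cv2.imwrite('pics/w4c.png',cv2.resize(a[200:350,180:380],(800,600),interpolation=2))"
```

```text
4.9833 [ 0.52505034 -0.17109877  0.22892371] [[-1.400e-03  9.601e-01  2.795e-01]
 [ 5.000e-04  2.795e-01 -9.601e-01]
 [-1.000e+00 -1.200e-03 -9.000e-04]] [-0.057468    0.11549696  0.35087721] 0.0217898669724766
0.83 4696
147 267 288 [ 0.5897 -0.1518  0.2455] [-0.0167  0.0674 -0.0005]
157 261 293 [ 0.5857 -0.1527  0.2455] [-0.0167  0.0633 -0.0007]
167 262 294 [ 0.5818 -0.1543  0.2455] [-0.0166  0.0591 -0.0003]
177 262 293 [ 0.5776 -0.1553  0.2455] [-0.0166  0.0549 -0.0005]
187 263 293 [ 0.5735 -0.1567  0.2455] [-0.0166  0.0506 -0.0003]
197 263 293 [ 0.5693 -0.1579  0.2455] [-0.0166  0.0462 -0.0003]
207 263 293 [ 0.565  -0.1592  0.2455] [-0.0166  0.0416 -0.0003]
217 263 293 [ 0.5606 -0.1604  0.2455] [-0.0166  0.0371 -0.0003]
227 264 293 [ 0.5561 -0.1619  0.2455] [-0.0166  0.0324 -0.0001]
237 264 293 [ 0.5515 -0.1633  0.2455] [-0.0166  0.0276 -0.0001]
247 264 294 [ 0.5469 -0.1649  0.2455] [-0.0166  0.0227  0.0001]
257 264 293 [ 0.5421 -0.166   0.2455] [-0.0166  0.0177 -0.0001]
267 265 293 [ 0.5373 -0.1677  0.2455] [-0.0166  0.0127  0.0001]
277 265 293 [ 0.5323 -0.1691  0.2455] [-0.0166  0.0075  0.0001]
287 265 293 [ 0.5272 -0.1706  0.2455] [-0.0166  0.0022  0.0001]
297 268 290 [ 0.522  -0.1721  0.2455] [-0.0166 -0.0033  0.0001]
143 301
```

View pics/w4c.png

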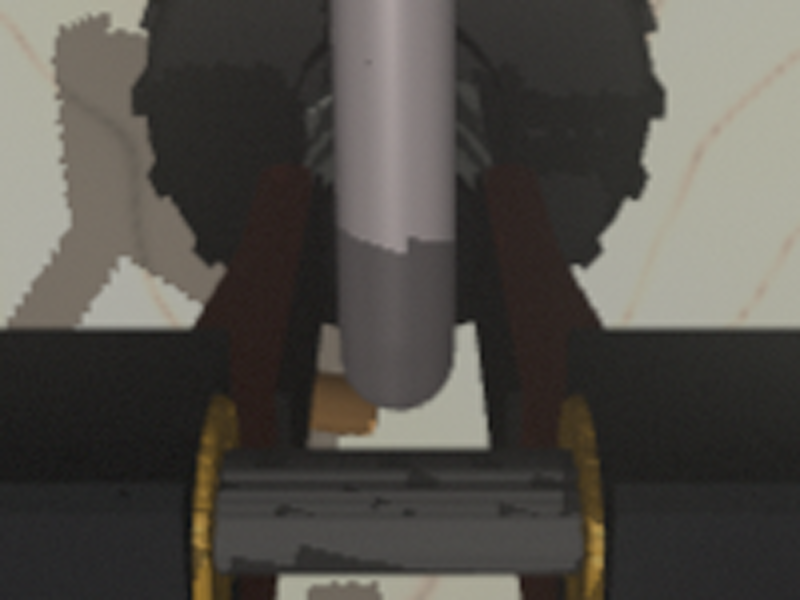

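The spout is centred between the fingers to about 0.2 mm. Now I press the ring in small steps.

Emit:
{"api": "drive_tool", "payload": {
  "rows": [0,0,-0.002,0,0,0,-0.5,0,0,-0.002,0,0,0,-0.5,0,0,-0.002,0,0,0,-0.5,0,0,-0.001,0,0,0,-0.5,0,0,-0.001,0,0,0,-0.5,0,0,0,0,0,0,-0.5]
}}

```text
clock: 5.58
tool_pos: [0.5255, -0.1713, 0.2217]
eef_rot: [[0.0, 0.96, 0.28], [-0.0, 0.28, -0.96], [-1.0, 0.0, 0.0]]
contact_force: [0.2, -0.8, 1.7]
finger_gap: 0.022
```

Emit:
{"api": "drive_tool", "payload": {
  "rows": [0,0,-0.001,0,0,0,-0.5,0,0,-0.001,0,0,0,-0.5,0,0,-0.0005,0,0,0,-0.5,0,0,0,0,0,0,-0.5]
}}

```text
clock: 5.92
tool_pos: [0.5255, -0.1713, 0.2192]
eef_rot: [[0.0, 0.96, 0.279], [-0.0, 0.279, -0.96], [-1.0, 0.0, 0.0]]
contact_force: [-1.2, 1.1, 3.7]
finger_gap: 0.0216
```

Emit:
{"api": "drive_tool", "payload": {
  "rows": [0,0,-0.001,0,0,0,-0.5,0,0,-0.001,0,0,0,-0.5,0,0,-0.0005,0,0,0,-0.5,0,0,0,0,0,0,-0.5]
}}

```text
clock: 6.25
tool_pos: [0.5255, -0.1713, 0.2168]
eef_rot: [[0.0, 0.96, 0.28], [-0.0, 0.28, -0.96], [-1.0, 0.0, 0.0]]
contact_force: [-0.9, 1.2, 5.2]
finger_gap: 0.0214
```

Emit:
{"api": "drive_tool", "payload": {
  "rows": [0,0,-0.0005,0,0,0,-0.5,0,0,0,0,0,0,-0.5]
}}

```text
clock: 6.42
tool_pos: [0.5256, -0.1713, 0.2167]
eef_rot: [[0.0, 0.96, 0.28], [-0.0, 0.28, -0.96], [-1.0, 0.0, 0.0]]
contact_force: [-2.5, 0.3, 8.3]
finger_gap: 0.0218
```

The ring has bottomed out, with the force jumping to 8.3 N. I close gently first.

Emit:
{"api": "drive_tool", "payload": {
  "rows": [0,0,0,0,0,0,-0.7,0,0,0,0,0,0,-0.8,0,0,0,0,0,0,-0.9,0,0,0,0,0,0,-1],
  "force": 6
}}

```text
clock: 6.75
tool_pos: [0.526, -0.1712, 0.2168]
eef_rot: [[0.001, 0.96, 0.279], [-0.0, 0.279, -0.96], [-1.0, 0.001, 0.0]]
contact_force: [-1.4, 1.6, 8.0]
finger_gap: 0.0141
```

Emit:
{"api": "drive_tool", "payload": {
  "rows": [0,0,0,0,0,0,-1,0,0,0,0,0,0,-1,0,0,0,0,0,0,-1],
  "force": 12
}}

```text
clock: 7.0
tool_pos: [0.526, -0.1712, 0.2168]
eef_rot: [[0.001, 0.96, 0.279], [-0.0, 0.279, -0.96], [-1.0, 0.001, 0.0]]
contact_force: [-1.3, 1.6, 7.7]
finger_gap: 0.0139
```

Emit:
{"api": "drive_tool", "payload": {
  "rows": [0,0,0,0,0,0,-1,0,0,0,0,0,0,-1,0,0,0,0,0,0,-1],
  "force": 30
}}

```text
clock: 7.25
tool_pos: [0.526, -0.1712, 0.2168]
eef_rot: [[0.001, 0.96, 0.279], [0.0, 0.279, -0.96], [-1.0, 0.001, 0.0]]
contact_force: [-0.8, 2.5, 8.4]
finger_gap: 0.0133
```

Emit:
{"api": "drive_tool", "payload": {
  "rows": [0,0,0.001,0,0,0,-1,0,0,0.001,0,0,0,-1,0,0,0.001,0,0,0,-1]
}}

```text
clock: 7.5
tool_pos: [0.5259, -0.1712, 0.2191]
eef_rot: [[0.001, 0.96, 0.279], [0.0, 0.279, -0.96], [-1.0, 0.001, 0.0]]
contact_force: [1.6, 1.2, -0.7]
finger_gap: 0.0136
```

Emit:
{"api": "drive_tool", "payload": {
  "rows": [0,0,0.001,0,0,0,-1,0,0,0.002,0,0,0,-1,0,0,0.002,0,0,0,-1]
}}

```text
clock: 7.75
tool_pos: [0.5257, -0.171, 0.2237]
eef_rot: [[0.0, 0.96, 0.279], [0.001, 0.279, -0.96], [-1.0, 0.0, -0.0]]
contact_force: [4.6, 2.0, -5.4]
finger_gap: 0.0137
```

Emit:
{"api": "drive_tool", "payload": {
  "rows": [0,0,0.003,0,0,0,-1,0,0,0.003,0,0,0,-1,0,0,0.004,0,0,0,-1]
}}

```text
clock: 8.0
tool_pos: [0.5256, -0.171, 0.2341]
eef_rot: [[0.0, 0.96, 0.279], [0.0, 0.279, -0.96], [-1.0, 0.0, -0.0]]
contact_force: [5.1, 1.9, -4.4]
finger_gap: 0.0135
```

Emit:
{"api": "drive_tool", "payload": {
  "rows": [0,0,0.005,0,0,0,-1,0,0,0.005,0,0,0,-1,0,0,0.006,0,0,0,-1,0,0,0.006,0,0,0,-1,0,0,0.008,0,0,0,-1,0,0,0.01,0,0,0,-1,0,0,0,0,0,0,-1]
}}

```text
clock: 8.58
tool_pos: [0.5261, -0.1717, 0.2766]
eef_rot: [[0.003, 0.96, 0.279], [-0.001, 0.279, -0.96], [-1.0, 0.002, 0.002]]
contact_force: [-0.0, -0.0, 0.5]
finger_gap: 0.0134
```

```bash
python3 - <<'E'
from h import *
import cv2
o=arm.get_obs();print(o["clock"],o["tool_pos"],o["contact_force"],o["moment"],o["finger_gap"])
a=arm.read_camera("wrist");b=arm.read_camera("side");c=arm.read_camera("scene")
cv2.imwrite("pics/m5.png",np.vstack([np.hstack([cv2.resize(a,(400,300)),cv2.resize(b[90:210,180:340],(400,300),interpolation=2)]),np.hstack([cv2.resize(c[180:300,180:340],(400,300),interpolation=2),cv2.resize(c,(400,300))])]))
print([(round(d["score"],2),np.round(d["at"],4)) for cc in("scene","side") for d in arm.spot_point("spout",cc)+arm.spot_point("port_b",cc)])
E
```

```text
8.5833 [ 0.52614052 -0.17174395  0.27660958] [-0.0253479  -0.04019502  0.47718581] [ 0.0249939   0.00432856 -0.0010433 ] 0.013442063443119583
[(0.72, array([ 0.5168, -0.1727,  0.221 ])), (0.95, array([ 0.5163, -0.1703,  0.1496])), (0.69, array([ 0.2229, -0.2516,  0.1506])), (0.61, array([0.5749, 0.2431, 0.1489])), (0.46, array([ 0.5134, -0.177 ,  0.2145])), (0.97, array([0.5757, 0.2371, 0.1531])), (0.81, array([ 0.5217, -0.172 ,  0.1497])), (0.69, array([ 0.2237, -0.2495,  0.153 ]))]
```

View pics/m5.png

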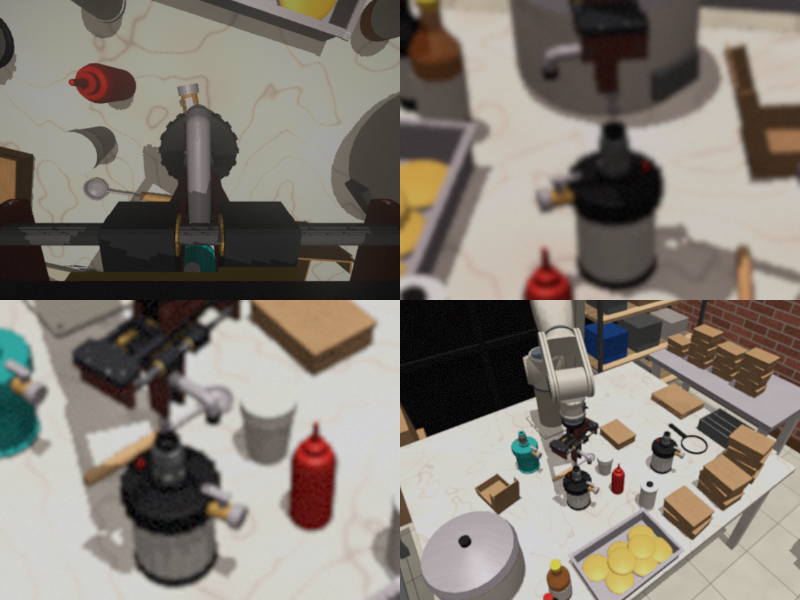

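The spout is out, and the ring and filter below it look undisturbed. The side crop shows the stem hanging clear at about (615,100). I rise and carry it toward filter_b, stopping short for a clear look.

Emit:
{"api": "drive_tool", "payload": {
  "rows": [0,0,0.02,0,0,0,-1,0,0,0.025,0,0,0,-1,0,0,0.03,0,0,0,-1,0.006,0.03,0.01,0,0,0,-1,0.006,0.03,0,0,0,0,-1,0.006,0.03,0,0,0,0,-1,0.006,0.03,0,0,0,0,-1,0.006,0.03,0,0,0,0,-1]
}}

```text
clock: 9.6
tool_pos: [0.5554, -0.0199, 0.359]
eef_rot: [[-0.0, 0.96, 0.279], [-0.0, 0.279, -0.96], [-1.0, -0.0, -0.0]]
contact_force: [0.3, 0.7, -1.5]
finger_gap: 0.0136
```

Emit:
{"api": "drive_tool", "payload": {
  "rows": [0.006,0.03,0,0,0,0,-1,0.006,0.03,0,0,0,0,-1,0.004,0.03,0,0,0,0,-1,0.004,0.03,0,0,0,0,-1,0.004,0.03,0,0,0,0,-1,0.002,0.03,0,0,0,0,-1,0,0.02,0,0,0,0,-1,0,0,0,0,0,0,-1]
}}

```text
clock: 10.27
tool_pos: [0.5812, 0.1823, 0.3584]
eef_rot: [[-0.001, 0.959, 0.283], [0.001, 0.283, -0.959], [-1.0, -0.001, -0.001]]
contact_force: [0.0, -0.8, -1.3]
finger_gap: 0.0134
```

Emit:
{"api": "drive_tool", "payload": {
  "rows": [0,0,0,0,0,0,-1,0,0,0,0,0,0,-1]
}}

```text
clock: 10.43
tool_pos: [0.5812, 0.1783, 0.3587]
eef_rot: [[-0.001, 0.96, 0.28], [-0.001, 0.28, -0.96], [-1.0, -0.001, 0.0]]
contact_force: [0.1, -0.9, -1.5]
finger_gap: 0.0134
```

```bash
python3 - <<'E'
from h import *
import cv2,pickle
o=arm.get_obs();print(o["clock"],o["tool_pos"],o["contact_force"],o["finger_gap"],o["eef_rot"].round(4))
a=arm.read_camera("wrist");b=arm.read_camera("side");c=arm.read_camera("scene")
for n,i in zip("wsc",(a,b,c)):cv2.imwrite(f"pics/b6{n}.png",i)
pickle.dump(o,open("o6.pkl","wb"))
print([(round(d["score"],2),np.round(d["at"],4)) for d in arm.spot_point("port_b","wrist")+arm.spot_point("filter_b","wrist")])
print(wproj(o,[.579,.239,.138]))
E
```

```text
10.4333 [0.58124522 0.17826553 0.35871378] [ 0.12194999 -0.89308259 -1.45863104] 0.013420157341284543 [[-9.000e-04  9.601e-01  2.797e-01]
 [-7.000e-04  2.797e-01 -9.601e-01]
 [-1.000e+00 -1.000e-03  4.000e-04]]
[(0.68, array([ 0.5175, -0.1709,  0.1511])), (0.65, array([0.5736, 0.2401, 0.1483])), (0.9, array([0.5731, 0.24  , 0.0022])), (0.85, array([ 0.5161, -0.1749, -0.0036])), (0.58, array([ 0.2227, -0.2493, -0.001 ]))]
[231.1802883  175.93882042]
```

View pics/b6w.png

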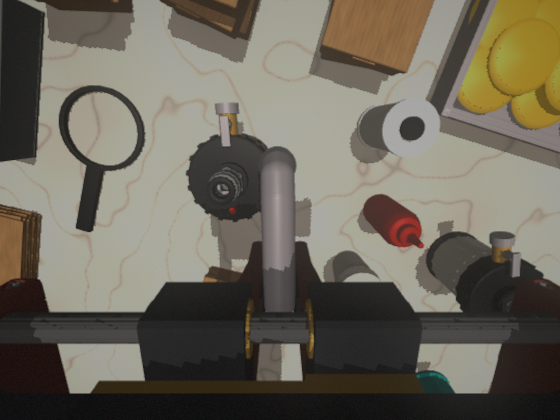

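Filter_b's cap is at (230,177) and its ring opening at (222,187). All cameras agree that filter_b minus filter_a is about (0.056, 0.4105).

```bash
python3 - <<'E'
from h import *
import cv2,pickle
o=pickle.load(open("o6.pkl","rb"))
a=cv2.imread("pics/b6w.png")
cv2.imwrite("pics/b6c.png",cv2.resize(a[125:225,180:280],(600,600),interpolation=2))
# predictions for A->B shift
for d in(0,.006,.012):
    print(d,wproj(o,[.577,.239,.2035+d]))
# cap fit: optimise centre so that projected circle lies on strong gradient (dark inside)
g=cv2.GaussianBlur(cv2.cvtColor(a,cv2.COLOR_BGR2GRAY),(0,0),1).astype(float)
th=np.linspace(0,2*np.pi,180,endpoint=False)
def samp(img,c,r,z):
    P=[wproj(o,[c[0]+r*np.cos(t),c[1]+r*np.sin(t),z]) for t in th];P=np.array(P)
    ok=(P[:,1]<240)&(P[:,0]<258)
    v=cv2.remap(img.astype(np.float32),P[:,0].astype(np.float32)[None],P[:,1].astype(np.float32)[None],1)[0]
    return v,ok
best=[]
for x in np.arange(.570,.588,.001):
  for y in np.arange(.232,.248,.001):
    vi,ok=samp(g,(x,y),.050,.138);vo,_=samp(g,(x,y),.0565,.138)
    best.append((np.mean(np.minimum((vo-vi)[ok],60)),x,y))
print(sorted(best)[-6:])
E
```

```text
0 [220.74115251 188.70542298]
0.006 [219.60733315 189.97020644]
0.012 [218.42873948 191.28493596]Traceback (most recent call last):
  File "<stdin>", line 20, in <module>
  File "<stdin>", line 13, in samp
  File "h.py", line 14, in wproj
    K=arm.camera_params("wrist")["mtx"];R,t=wcam(o);q=K@(R.T@(np.array(X)-t));return q[:2]/q[2]
                                            ~~~~^^^
  File "h.py", line 9, in wcam
    T=arm.camera_params("wrist")["T_tool_cam"];R=o["eef_rot"]
      ~~~~~~~~~~~~~~~~~^^^^^^^^^
ValueError: time passes only in moves, steps and waits
```

View pics/b6c.png

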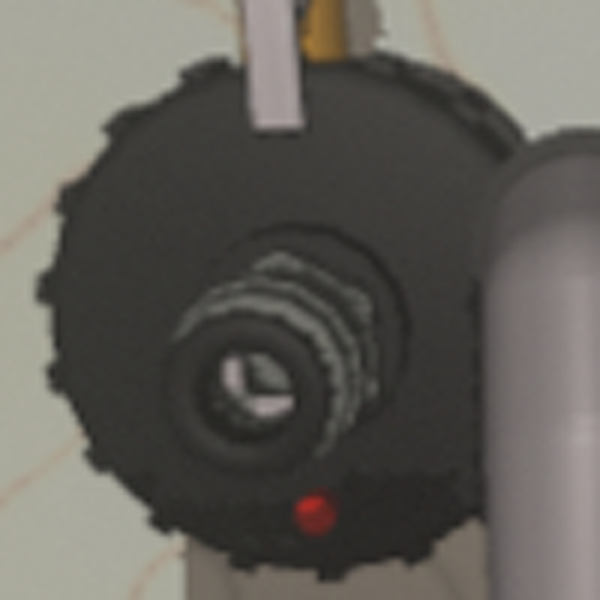

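```bash
sed -i 's/arm.camera_params(\(c\|"wrist"\))/CP(\1)/' h.py; cat >> h.py <<'E'
_c={}
def CP(n):
    if n not in _c:_c[n]=arm.camera_params(n)
    return _c[n]
E
cat > fit.py <<'E'
from h import *
import cv2,pickle
o=pickle.load(open("o6.pkl","rb"))
for d in(0,.006,.012): print(d,wray(o,(221.3,189.7),.2035+d))
a=cv2.imread("pics/b6w.png")
g=cv2.GaussianBlur(cv2.cvtColor(a,cv2.COLOR_BGR2GRAY),(0,0),1).astype(np.float32)
th=np.linspace(0,2*np.pi,120,endpoint=False)
K=CP("wrist")["mtx"];R,t=wcam(o)
def samp(c,r,z):
    X=np.c_[c[0]+r*np.cos(th),c[1]+r*np.sin(th),0*th+z]
    q=(X-t)@R@K.T;P=(q[:,:2]/q[:,2:]).astype(np.float32)
    return cv2.remap(g,P[:,0][None],P[:,1][None],1)[0],(P[:,0]<258)
best=[]
for x in np.arange(.568,.590,.001):
  for y in np.arange(.230,.250,.001):
    vi,ok=samp((x,y),.049,.137);vo,_=samp((x,y),.0575,.137)
    best.append((round(float(np.mean(np.minimum((vo-vi)[ok],50))),2),x.round(3),y.round(3)))
print(sorted(best)[-6:])
E
python3 fit.py
```

```text
0 [0.57614869 0.2382183  0.2035    ]
0.006 [0.57774204 0.23743611 0.2095    ]
0.012 [0.5793354  0.23665392 0.2155    ]
[(45.52, np.float64(0.576), np.float64(0.236)), (45.57, np.float64(0.576), np.float64(0.238)), (45.58, np.float64(0.577), np.float64(0.239)), (46.1, np.float64(0.576), np.float64(0.237)), (46.25, np.float64(0.577), np.float64(0.238)), (46.41, np.float64(0.577), np.float64(0.237))]
```

```bash
cat > fit2.py <<'E'
import re
s=open("fit.py").read()
def go(img,pos,rot,xr,yr):
    t=s.replace('pickle.load(open("o6.pkl","rb"))',f'dict(tool_pos=np.array({pos}),eef_rot=np.array({rot}))').replace("b6w",img).replace(".568,.590",xr).replace(".230,.250",yr).replace("(P[:,0]<258)","((P[:,1]<195)&(P[:,1]>150))")
    exec(t,{})
go("w1",[0.5140605,-0.18642412,0.39154674],[[-3e-4,.9715,.2372],[-1e-4,.2372,-.9715],[-1,-3e-4,0]],".512,.534","-.182,-.162")
go("w2",[0.51977851,-0.17572349,0.28646194],[[-1.4e-3,.9726,.2324],[4e-4,.2324,-.9726],[-1,-1.3e-3,-7e-4]],".512,.534","-.182,-.162")
go("w3",[0.52290561,-0.17046301,0.24477724],[[-2.1e-3,.9601,.2798],[7e-4,.2798,-.9601],[-1,-1.8e-3,-1.3e-3]],".512,.534","-.182,-.162")
E
python3 fit2.py | grep '\[('; python3 fit.py | tail -1
```

```text
[(50.0, np.float64(0.521), np.float64(-0.172)), (50.0, np.float64(0.521), np.float64(-0.171)), (50.0, np.float64(0.522), np.float64(-0.173)), (50.0, np.float64(0.522), np.float64(-0.172)), (50.0, np.float64(0.523), np.float64(-0.172)), (50.0, np.float64(0.523), np.float64(-0.171))]
[(47.48, np.float64(0.525), np.float64(-0.17)), (48.34, np.float64(0.524), np.float64(-0.17)), (48.45, np.float64(0.524), np.float64(-0.171)), (48.54, np.float64(0.526), np.float64(-0.171)), (49.01, np.float64(0.526), np.float64(-0.172)), (49.24, np.float64(0.525), np.float64(-0.171))]
[(35.72, np.float64(0.525), np.float64(-0.17)), (35.76, np.float64(0.526), np.float64(-0.17)), (35.81, np.float64(0.527), np.float64(-0.17)), (35.99, np.float64(0.526), np.float64(-0.172)), (36.29, np.float64(0.526), np.float64(-0.171)), (37.13, np.float64(0.527), np.float64(-0.171))]
[(45.52, np.float64(0.576), np.float64(0.236)), (45.57, np.float64(0.576), np.float64(0.238)), (45.58, np.float64(0.577), np.float64(0.239)), (46.1, np.float64(0.576), np.float64(0.237)), (46.25, np.float64(0.577), np.float64(0.238)), (46.41, np.float64(0.577), np.float64(0.237))]
```

Emit:
{"api": "drive_tool", "payload": {
  "rows": [0,0.015,0,0,0,0,-1,0,0.02,0,0,0,0,-1,0.001,0.02,0,0,0,0,-1,0,0.006,-0.02,0,0,0,-1,0,0,-0.02,0,0,0,-1,0,0,-0.02,0,0,0,-1,0,0,0,0,0,0,-1,0,0,0,0,0,0,-1]
}}

```text
clock: 11.35
tool_pos: [0.582, 0.2399, 0.2985]
eef_rot: [[-0.002, 0.96, 0.279], [-0.001, 0.279, -0.96], [-1.0, -0.002, 0.0]]
contact_force: [-0.1, -1.0, -0.4]
finger_gap: 0.0134
```

```bash
python3 - <<'E'
from h import *
import cv2
o=arm.get_obs();print(o["clock"],o["tool_pos"],o["contact_force"],o["finger_gap"],o["eef_rot"].round(4))
b=arm.read_camera("side");c=arm.read_camera("scene")
cv2.imwrite("pics/s7.png",b);cv2.imwrite("pics/c7.png",c)
u=proj("side",[.579,.239,.21]).astype(int);v=proj("scene",[.579,.239,.21]).astype(int);print(u,v)
f=lambda i,p:cv2.resize(i[p[1]-45:p[1]+45,p[0]-30:p[0]+30],(400,600),interpolation=2)
cv2.imwrite("pics/m7.png",np.hstack([f(b,u),f(c,v)]))
E
```

```text
11.35 [0.58199003 0.23990581 0.29845912] [-0.06450492 -1.0034525  -0.42788896] 0.013426633662250219 [[-2.100e-03  9.602e-01  2.795e-01]
 [-7.000e-04  2.795e-01 -9.602e-01]
 [-1.000e+00 -2.200e-03  1.000e-04]]
[207 248] [375 184]
```

View pics/m7.png

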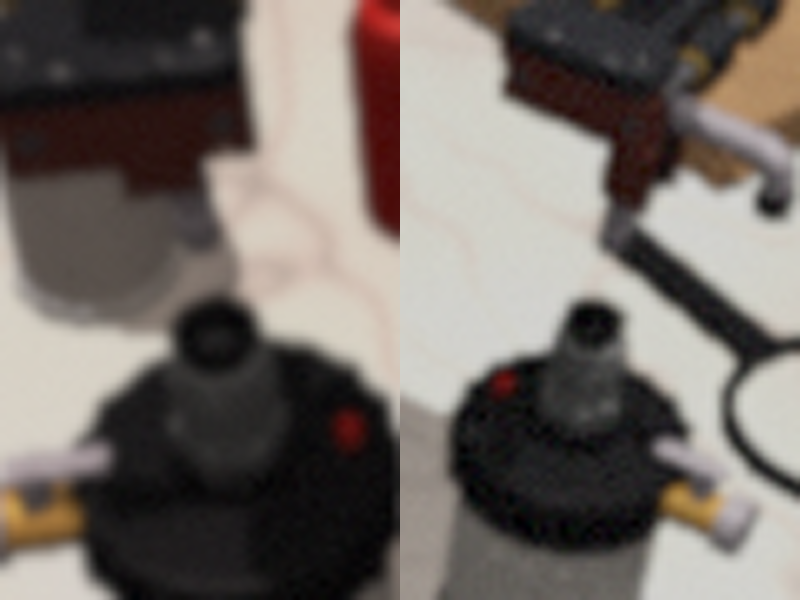

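```bash
python3 - <<'E'
from h import *
import cv2
S=cv2.imread("pics/s7.png");C=cv2.imread("pics/c7.png")
outs=[]
for n,im in(("side",S),("scene",C)):
    u=proj(n,[.579,.239,.22]);x0,y0=int(u[0])-25,int(u[1])-25
    k=cv2.resize(im[y0:y0+50,x0:x0+50],(400,400),interpolation=cv2.INTER_LANCZOS4)
    def dot(X,col):
        p=(proj(n,X)+.5-[x0,y0])*8;cv2.circle(k,(int(p[0]),int(p[1])),2,col,-1)
        print(n,X,p.round(1))
    for d in(0,.006,.012): dot([.578,.239,.2035+d],(0,255,0))
    for z in(.242,.250,.26): dot([.582,.2397,z],(0,0,255))
    outs.append(k)
cv2.imwrite("pics/m8.png",np.hstack(outs))
E
```

```text
side [0.578, 0.239, 0.2035] [215.3 252.4]
side [0.578, 0.239, 0.2095] [212.8 237.4]
side [0.578, 0.239, 0.2155] [210.3 222.4]
side [0.582, 0.2397, 0.242] [182.9 154.8]
side [0.582, 0.2397, 0.25] [179.2 133.7]
side [0.582, 0.2397, 0.26] [174.6 106.9]
scene [0.578, 0.239, 0.2035] [202.2 239.7]
scene [0.578, 0.239, 0.2095] [204.6 227.5]
scene [0.578, 0.239, 0.2155] [207.1 215.2]
scene [0.582, 0.2397, 0.242] [227.4 165.1]
scene [0.582, 0.2397, 0.25] [230.8 148.1]
scene [0.582, 0.2397, 0.26] [235.2 126.7]
```

View pics/m8.png

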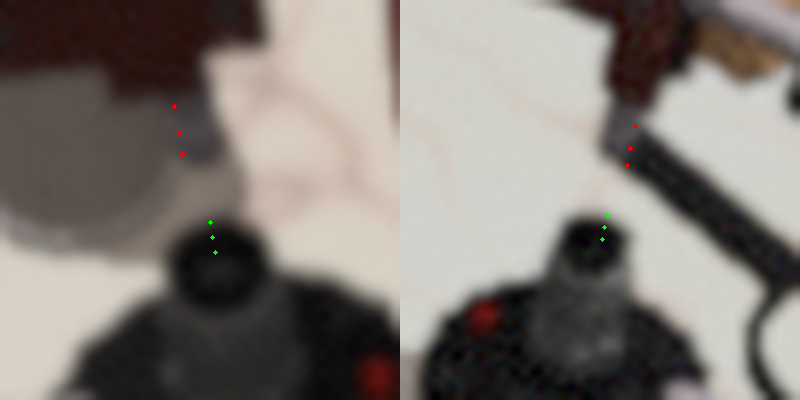

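```bash
python3 - <<'E'
from h import *
import cv2
M=cv2.imread("pics/m5.png")
imA={"side":M[:300,400:],"scene":M[300:,:400]};off={"side":(180,90),"scene":(180,180)}
outs=[]
for n,f in(("side","s7"),("scene","c7")):
    k=0
    def dots(img,T,s,cx):
        for X,col in T:
            p=(proj(n,X)+.5-cx)*s;cv2.circle(img,(int(p[0]),int(p[1])),2,col,-1)
            print(n,X,p.round(1))
    T=[([.5225,-.1717,z],(0,255,0)) for z in(.2035,)]+[([.526,-.1717,z],(0,0,255)) for z in(.220,.24)]
    u=proj(n,[.525,-.1715,.22]).astype(int)
    o=np.array(off[n]);a=imA[n];q=((u-o)*2.5).astype(int)
    x0,y0=q-50
    big=cv2.resize(a[y0:y0+100,x0:x0+100],(400,400),interpolation=2)
    cx=o+np.array([x0,y0])/2.5
    dots(big,T,10,cx);outs.append(big)
cv2.imwrite("pics/m9.png",np.hstack(outs))
E
```

```text
side [0.5225, -0.1717, 0.2035] [222.8 259.7]
side [0.526, -0.1717, 0.22] [208.9 208.8]
side [0.526, -0.1717, 0.24] [207.1 147.1]
scene [0.5225, -0.1717, 0.2035] [210.7 249.5]
scene [0.526, -0.1717, 0.22] [214.5 215. ]
scene [0.526, -0.1717, 0.24] [210.3 162.2]
```

View pics/m9.png

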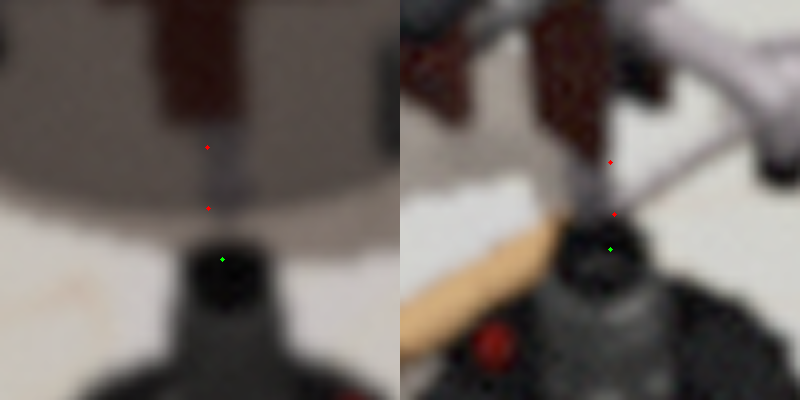

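Emit:
{"api": "drive_tool", "payload": {
  "rows": [-0.0005,-0.001,-0.01,0,0,0,-1,0,0,-0.009,0,0,0,-1,0,0,0,0,0,0,-1,0,0,0,0,0,0,-1]
}}

```text
clock: 11.78
tool_pos: [0.5816, 0.2385, 0.2795]
eef_rot: [[-0.001, 0.96, 0.279], [-0.0, 0.279, -0.96], [-1.0, -0.001, 0.0]]
contact_force: [-0.1, 0.6, -1.4]
finger_gap: 0.0138
```

```bash
python3 - <<'E'
from h import *
import cv2
o=arm.get_obs();print(o["clock"],o["tool_pos"],o["contact_force"],o["finger_gap"])
ims={"side":[],"scene":[]}
for i in range(4):
    for n in ims: ims[n].append(arm.read_camera(n).astype(np.float32))
outs=[]
for n in ims:
    im=np.mean(ims[n],0).astype(np.uint8);cv2.imwrite(f"pics/avg_{n}.png",im)
    u=proj(n,[.579,.239,.22]).astype(int);x0,y0=u-20
    outs.append(cv2.resize(im[y0:y0+40,x0:x0+40],(400,400),interpolation=cv2.INTER_CUBIC))
cv2.imwrite("pics/m10.png",cv2.convertScaleAbs(np.hstack(outs),alpha=1.4,beta=10))
E
```

```text
11.7833 [0.58157794 0.23850769 0.27952543] [-0.05572665  0.5598725  -1.36844   ] 0.013828916298668573
```

View pics/m10.png

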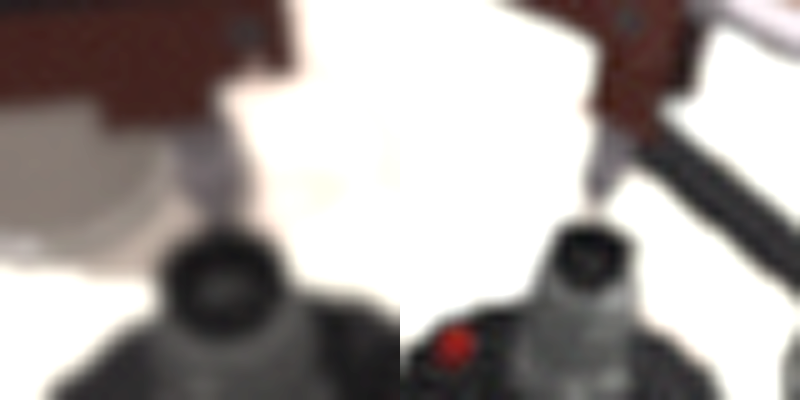

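Emit:
{"api": "drive_tool", "payload": {
  "rows": [0.001,0,-0.002,0,0,0,-1,0,0,-0.003,0,0,0,-1,0,0,-0.003,0,0,0,-1,0,0,-0.003,0,0,0,-1,0,0,0,0,0,0,-1]
}}

```text
clock: 12.6
tool_pos: [0.5825, 0.2386, 0.2681]
eef_rot: [[-0.001, 0.96, 0.28], [-0.001, 0.28, -0.96], [-1.0, -0.002, 0.0]]
contact_force: [-0.8, -0.3, -0.8]
finger_gap: 0.0133
```

Emit:
{"api": "drive_tool", "payload": {
  "rows": [0,0,-0.002,0,0,0,-1,0,0,-0.002,0,0,0,-1,0,0,0,0,0,0,-1]
}}

```text
clock: 12.85
tool_pos: [0.5828, 0.2387, 0.2647]
eef_rot: [[-0.001, 0.96, 0.28], [-0.0, 0.28, -0.96], [-1.0, -0.001, 0.0]]
contact_force: [-0.0, 0.0, -1.5]
finger_gap: 0.0135
```

Emit:
{"api": "drive_tool", "payload": {
  "rows": [0,0,-0.002,0,0,0,-1,0,0,-0.002,0,0,0,-1,0,0,0,0,0,0,-1]
}}

```text
clock: 13.1
tool_pos: [0.5828, 0.2387, 0.2607]
eef_rot: [[-0.001, 0.96, 0.28], [-0.0, 0.28, -0.96], [-1.0, -0.001, 0.0]]
contact_force: [0.4, -0.0, -2.1]
finger_gap: 0.0135
```

Emit:
{"api": "drive_tool", "payload": {
  "rows": [0,0,-0.002,0,0,0,-1,0,0,-0.002,0,0,0,-1,0,0,0,0,0,0,-1]
}}

```text
clock: 13.35
tool_pos: [0.5829, 0.239, 0.2569]
eef_rot: [[-0.0, 0.96, 0.279], [0.0, 0.279, -0.96], [-1.0, -0.0, -0.001]]
contact_force: [0.3, 1.9, -1.2]
finger_gap: 0.0139
```

Emit:
{"api": "drive_tool", "payload": {
  "rows": [0,0,-0.002,0,0,0,-1,0,0,-0.002,0,0,0,-1,0,0,0,0,0,0,-1]
}}

```text
clock: 13.6
tool_pos: [0.583, 0.2392, 0.2532]
eef_rot: [[0.0, 0.96, 0.279], [0.001, 0.279, -0.96], [-1.0, 0.0, -0.001]]
contact_force: [-1.2, 3.2, 1.7]
finger_gap: 0.0135
```

Emit:
{"api": "drive_tool", "payload": {
  "rows": [0,0,-0.002,0,0,0,-1,0,0,-0.002,0,0,0,-1,0,0,0,0,0,0,-1]
}}

```text
clock: 13.85
tool_pos: [0.5828, 0.2393, 0.2489]
eef_rot: [[-0.0, 0.96, 0.279], [0.001, 0.279, -0.96], [-1.0, -0.0, -0.001]]
contact_force: [-0.7, 5.2, 2.0]
finger_gap: 0.0134
```

The stem is inside and being pushed toward +y, so I relieve that by 1 mm.

Emit:
{"api": "drive_tool", "payload": {
  "rows": [0,0.001,0,0,0,0,-1,0,0,0,0,0,0,-1,0,0,0,0,0,0,-1]
}}

```text
clock: 14.1
tool_pos: [0.5828, 0.2398, 0.249]
eef_rot: [[-0.0, 0.96, 0.28], [-0.0, 0.28, -0.96], [-1.0, -0.0, 0.0]]
contact_force: [-2.0, 2.7, 1.4]
finger_gap: 0.0133
```

Emit:
{"api": "drive_tool", "payload": {
  "rows": [0,0,-0.001,0,0,0,-1,0,0,-0.001,0,0,0,-1,0,0,0,0,0,0,-1]
}}

```text
clock: 14.35
tool_pos: [0.5828, 0.2397, 0.2469]
eef_rot: [[-0.0, 0.96, 0.279], [-0.0, 0.279, -0.96], [-1.0, -0.0, -0.0]]
contact_force: [-1.6, 3.4, 1.6]
finger_gap: 0.0139
```

Emit:
{"api": "drive_tool", "payload": {
  "rows": [-0.0005,0.0007,0,0,0,0,-1,0,0,-0.001,0,0,0,-1,0,0,-0.001,0,0,0,-1,0,0,0,0,0,0,-1]
}}

```text
clock: 14.68
tool_pos: [0.5824, 0.2401, 0.2447]
eef_rot: [[-0.0, 0.96, 0.279], [-0.001, 0.279, -0.96], [-1.0, -0.0, 0.0]]
contact_force: [0.4, 0.8, -1.5]
finger_gap: 0.0137
```

Emit:
{"api": "drive_tool", "payload": {
  "rows": [0,0,-0.001,0,0,0,-1,0,0,-0.001,0,0,0,-1,0,0,0,0,0,0,-1]
}}

```text
clock: 14.93
tool_pos: [0.5824, 0.2404, 0.2429]
eef_rot: [[-0.0, 0.96, 0.28], [-0.0, 0.28, -0.96], [-1.0, -0.0, 0.0]]
contact_force: [-1.0, 1.2, -1.4]
finger_gap: 0.0139
```

Emit:
{"api": "drive_tool", "payload": {
  "rows": [0,0,-0.001,0,0,0,-1,0,0,-0.001,0,0,0,-1,0,0,0,0,0,0,-1]
}}

```text
clock: 15.18
tool_pos: [0.5824, 0.2405, 0.241]
eef_rot: [[-0.0, 0.96, 0.28], [-0.0, 0.28, -0.96], [-1.0, -0.0, -0.0]]
contact_force: [0.9, 1.4, -0.9]
finger_gap: 0.0138
```

Emit:
{"api": "drive_tool", "payload": {
  "rows": [0,0.0002,-0.001,0,0,0,-1,0,0,-0.001,0,0,0,-1,0,0,0,0,0,0,-1]
}}

```text
clock: 15.43
tool_pos: [0.5823, 0.2406, 0.2389]
eef_rot: [[-0.0, 0.96, 0.28], [-0.0, 0.28, -0.96], [-1.0, -0.0, 0.0]]
contact_force: [-0.3, 1.0, -1.1]
finger_gap: 0.0136
```

Emit:
{"api": "drive_tool", "payload": {
  "rows": [0,0,-0.001,0,0,0,-1,0,0,-0.001,0,0,0,-1,0,0,0,0,0,0,-1]
}}

```text
clock: 15.68
tool_pos: [0.5823, 0.2406, 0.2369]
eef_rot: [[-0.0, 0.96, 0.28], [-0.0, 0.28, -0.96], [-1.0, -0.0, -0.0]]
contact_force: [-0.7, 1.3, -1.3]
finger_gap: 0.0136
```

Emit:
{"api": "drive_tool", "payload": {
  "rows": [0,0,-0.001,0,0,0,-1,0,0,-0.001,0,0,0,-1,0,0,0,0,0,0,-1]
}}

```text
clock: 15.93
tool_pos: [0.5823, 0.2407, 0.2351]
eef_rot: [[-0.0, 0.96, 0.279], [0.0, 0.279, -0.96], [-1.0, -0.0, -0.0]]
contact_force: [-2.6, 2.1, -0.3]
finger_gap: 0.0138
```

Emit:
{"api": "drive_tool", "payload": {
  "rows": [0,0,-0.001,0,0,0,-1,0,0,-0.001,0,0,0,-1,0,0,0,0,0,0,-1]
}}

```text
clock: 16.18
tool_pos: [0.5824, 0.2408, 0.2332]
eef_rot: [[-0.0, 0.96, 0.279], [0.0, 0.279, -0.96], [-1.0, -0.0, -0.0]]
contact_force: [-3.5, 2.0, 2.1]
finger_gap: 0.0136
```

Emit:
{"api": "drive_tool", "payload": {
  "rows": [-0.0005,0.0003,-0.001,0,0,0,-1,0,0,-0.0005,0,0,0,-1,0,0,0,0,0,0,-1]
}}

```text
clock: 16.43
tool_pos: [0.5822, 0.2409, 0.2318]
eef_rot: [[0.001, 0.96, 0.28], [0.0, 0.28, -0.96], [-1.0, 0.001, 0.0]]
contact_force: [-1.9, 0.3, 3.5]
finger_gap: 0.0137
```

Emit:
{"api": "drive_tool", "payload": {
  "rows": [0,0,-0.001,0,0,0,-1,0,0,-0.0005,0,0,0,-1,0,0,0,0,0,0,-1]
}}

```text
clock: 16.68
tool_pos: [0.5821, 0.2409, 0.23]
eef_rot: [[0.0, 0.96, 0.28], [-0.0, 0.28, -0.96], [-1.0, 0.0, 0.0]]
contact_force: [-0.3, 1.3, 2.5]
finger_gap: 0.0138
```

Emit:
{"api": "drive_tool", "payload": {
  "rows": [0,0,-0.001,0,0,0,-1,0,0,-0.0005,0,0,0,-1,0,0,0,0,0,0,-1]
}}

```text
clock: 16.93
tool_pos: [0.582, 0.241, 0.2284]
eef_rot: [[-0.0, 0.96, 0.28], [-0.0, 0.28, -0.96], [-1.0, -0.0, 0.0]]
contact_force: [0.4, 0.5, 0.6]
finger_gap: 0.0135
```

Emit:
{"api": "drive_tool", "payload": {
  "rows": [0,0,-0.001,0,0,0,-1,0,0,0,0,0,0,-1]
}}

```text
clock: 17.1
tool_pos: [0.5819, 0.2409, 0.2274]
eef_rot: [[-0.0, 0.96, 0.28], [-0.0, 0.28, -0.96], [-1.0, -0.0, 0.0]]
contact_force: [-0.8, 1.1, 0.9]
finger_gap: 0.0134
```

Emit:
{"api": "drive_tool", "payload": {
  "rows": [0,0,-0.001,0,0,0,-1,0,0,0,0,0,0,-1]
}}

```text
clock: 17.27
tool_pos: [0.5819, 0.2409, 0.2265]
eef_rot: [[-0.0, 0.96, 0.28], [-0.0, 0.28, -0.96], [-1.0, -0.0, 0.0]]
contact_force: [-1.4, 1.2, 1.7]
finger_gap: 0.0133
```

Emit:
{"api": "drive_tool", "payload": {
  "rows": [0,0,-0.001,0,0,0,-1,0,0,0,0,0,0,-1]
}}

```text
clock: 17.43
tool_pos: [0.5818, 0.2409, 0.2256]
eef_rot: [[-0.0, 0.96, 0.28], [-0.0, 0.28, -0.96], [-1.0, -0.0, -0.0]]
contact_force: [-1.2, 0.6, 2.5]
finger_gap: 0.0137
```

Emit:
{"api": "drive_tool", "payload": {
  "rows": [0,0,-0.001,0,0,0,-1,0,0,0,0,0,0,-1]
}}

```text
clock: 17.6
tool_pos: [0.5818, 0.2409, 0.2245]
eef_rot: [[-0.0, 0.96, 0.28], [-0.0, 0.28, -0.96], [-1.0, -0.0, -0.0]]
contact_force: [-3.0, 0.8, 3.9]
finger_gap: 0.0137
```

Emit:
{"api": "drive_tool", "payload": {
  "rows": [-0.0003,0,-0.0005,0,0,0,-1,0,0,0,0,0,0,-1]
}}

```text
clock: 17.77
tool_pos: [0.5817, 0.2409, 0.2242]
eef_rot: [[0.0, 0.96, 0.28], [0.0, 0.28, -0.96], [-1.0, 0.0, 0.0]]
contact_force: [-0.9, 0.3, 2.6]
finger_gap: 0.0136
```

Emit:
{"api": "drive_tool", "payload": {
  "rows": [0,0,-0.0005,0,0,0,-1,0,0,0,0,0,0,-1]
}}

```text
clock: 17.93
tool_pos: [0.5817, 0.2409, 0.2236]
eef_rot: [[0.0, 0.96, 0.28], [-0.0, 0.28, -0.96], [-1.0, 0.0, 0.0]]
contact_force: [-1.4, 0.1, 3.2]
finger_gap: 0.0138
```

Emit:
{"api": "drive_tool", "payload": {
  "rows": [0,0,-0.0005,0,0,0,-1,0,0,0,0,0,0,-1]
}}

```text
clock: 18.1
tool_pos: [0.5817, 0.2409, 0.2231]
eef_rot: [[-0.0, 0.96, 0.28], [-0.0, 0.28, -0.96], [-1.0, -0.0, 0.0]]
contact_force: [-1.6, 0.3, 2.9]
finger_gap: 0.0136
```

Emit:
{"api": "drive_tool", "payload": {
  "rows": [0,0,-0.0005,0,0,0,-1,0,0,-0.0005,0,0,0,-1,0,0,0,0,0,0,-1]
}}

```text
clock: 18.35
tool_pos: [0.5816, 0.2409, 0.222]
eef_rot: [[-0.0, 0.96, 0.28], [-0.0, 0.28, -0.96], [-1.0, -0.0, 0.0]]
contact_force: [-1.2, -0.7, 3.0]
finger_gap: 0.0135
```

Emit:
{"api": "drive_tool", "payload": {
  "rows": [0,0,-0.0005,0,0,0,-1,0,0,-0.0005,0,0,0,-1,0,0,0,0,0,0,-1]
}}

```text
clock: 18.6
tool_pos: [0.5816, 0.2409, 0.221]
eef_rot: [[-0.0, 0.96, 0.28], [-0.0, 0.28, -0.96], [-1.0, -0.0, 0.0]]
contact_force: [-1.3, 0.5, 2.3]
finger_gap: 0.0139
```

Emit:
{"api": "drive_tool", "payload": {
  "rows": [0,0,-0.0005,0,0,0,-1,0,0,0,0,0,0,-1]
}}

```text
clock: 18.77
tool_pos: [0.5816, 0.2409, 0.2206]
eef_rot: [[-0.0, 0.96, 0.28], [-0.0, 0.28, -0.96], [-1.0, -0.0, 0.0]]
contact_force: [-2.0, 0.1, 3.1]
finger_gap: 0.0136
```

Emit:
{"api": "drive_tool", "payload": {
  "rows": [0,0,-0.0005,0,0,0,-1,0,0,-0.0005,0,0,0,-1,0,0,0,0,0,0,-1]
}}

```text
clock: 19.02
tool_pos: [0.5816, 0.2409, 0.2197]
eef_rot: [[-0.0, 0.96, 0.28], [-0.0, 0.28, -0.96], [-1.0, -0.0, 0.0]]
contact_force: [-2.0, -1.1, 5.1]
finger_gap: 0.0138
```

Emit:
{"api": "drive_tool", "payload": {
  "rows": [0,0,-0.0005,0,0,0,-1,0,0,-0.0005,0,0,0,-1,0,0,0,0,0,0,-1]
}}

```text
clock: 19.27
tool_pos: [0.5816, 0.2409, 0.2188]
eef_rot: [[-0.0, 0.96, 0.28], [-0.0, 0.28, -0.96], [-1.0, -0.0, 0.0]]
contact_force: [-3.4, -0.2, 5.2]
finger_gap: 0.0137
```

Emit:
{"api": "drive_tool", "payload": {
  "rows": [0,0,-0.0005,0,0,0,-1,0,0,0,0,0,0,-1]
}}

```text
clock: 19.43
tool_pos: [0.5816, 0.2409, 0.2184]
eef_rot: [[-0.0, 0.96, 0.28], [-0.0, 0.28, -0.96], [-1.0, -0.0, 0.0]]
contact_force: [-2.8, -0.5, 6.4]
finger_gap: 0.0138
```

Emit:
{"api": "drive_tool", "payload": {
  "rows": [0,0,-0.0005,0,0,0,-1,0,0,0,0,0,0,-1]
}}

```text
clock: 19.6
tool_pos: [0.5816, 0.2409, 0.218]
eef_rot: [[-0.0, 0.96, 0.28], [-0.0, 0.28, -0.96], [-1.0, -0.0, -0.0]]
contact_force: [-3.8, -0.0, 6.6]
finger_gap: 0.0137
```

Emit:
{"api": "drive_tool", "payload": {
  "rows": [-0.0004,0,-0.0005,0,0,0,-1,0,0,0,0,0,0,-1]
}}

```text
clock: 19.77
tool_pos: [0.5815, 0.2409, 0.2177]
eef_rot: [[0.001, 0.96, 0.28], [0.0, 0.28, -0.96], [-1.0, 0.001, 0.0]]
contact_force: [-2.8, -1.1, 5.9]
finger_gap: 0.014
```

Emit:
{"api": "drive_tool", "payload": {
  "rows": [0,0,-0.0005,0,0,0,-1,0,0,0,0,0,0,-1]
}}

```text
clock: 19.93
tool_pos: [0.5815, 0.241, 0.2176]
eef_rot: [[0.001, 0.96, 0.28], [0.0, 0.28, -0.96], [-1.0, 0.001, 0.0]]
contact_force: [-3.1, -1.1, 10.2]
finger_gap: 0.0135
```

Emit:
{"api": "drive_tool", "payload": {
  "rows": [0,0,-0.0005,0,0,0,-1,0,0,0,0,0,0,-1]
}}

```text
clock: 20.1
tool_pos: [0.5816, 0.241, 0.2176]
eef_rot: [[0.001, 0.96, 0.28], [0.0, 0.28, -0.96], [-1.0, 0.001, 0.0]]
contact_force: [-4.4, -2.3, 13.4]
finger_gap: 0.0134
```

It has bottomed, at 13 N with no further travel. I ease off slightly, open a little, then rise and watch.

Emit:
{"api": "drive_tool", "payload": {
  "rows": [0,0,0.0005,0,0,0,-1,0,0,0,0,0,0,-0.8,0,0,0,0,0,0,-0.6,0,0,0,0,0,0,-0.45,0,0,0,0,0,0,-0.45,0,0,0,0,0,0,-0.45]
}}

```text
clock: 20.6
tool_pos: [0.5823, 0.2412, 0.2176]
eef_rot: [[0.003, 0.96, 0.28], [0.001, 0.28, -0.96], [-1.0, 0.003, -0.0]]
contact_force: [-0.4, -0.8, 6.6]
finger_gap: 0.0238
```

Emit:
{"api": "drive_tool", "payload": {
  "rows": [0,0,0.001,0,0,0,-0.45,0,0,0.001,0,0,0,-0.45,0,0,0.002,0,0,0,-0.45,0,0,0,0,0,0,-0.45]
}}

```text
clock: 20.93
tool_pos: [0.5818, 0.2411, 0.221]
eef_rot: [[0.001, 0.96, 0.28], [0.0, 0.28, -0.96], [-1.0, 0.001, 0.0]]
contact_force: [1.6, 1.2, 2.9]
finger_gap: 0.0242
```

Emit:
{"api": "drive_tool", "payload": {
  "rows": [0,0,0.002,0,0,0,-0.45,0,0,0.003,0,0,0,-0.45,0,0,0.003,0,0,0,-0.45,0,0,0,0,0,0,-0.45]
}}

```text
clock: 21.27
tool_pos: [0.5812, 0.241, 0.229]
eef_rot: [[0.0, 0.96, 0.28], [0.0, 0.28, -0.96], [-1.0, 0.0, -0.0]]
contact_force: [0.1, -0.1, -0.0]
finger_gap: 0.0239
```

```bash
python3 look.py w11; python3 - <<'E'
from h import *
import cv2
a=cv2.imread("pics/w11.png")
b=arm.read_camera("side");c=arm.read_camera("scene")
u=proj("side",[.579,.239,.22]).astype(int);v=proj("scene",[.579,.239,.22]).astype(int)
f=lambda i,p:cv2.resize(i[p[1]-30:p[1]+30,p[0]-26:p[0]+27],(265,300),interpolation=2)
cv2.imwrite("pics/m11.png",np.hstack([cv2.resize(a[200:350,190:370],(360,300)),f(b,u)[:, :220],f(c,v)[:,:220]]))
E
```

```text
21.2667 [0.58122977 0.24097563 0.22900894] [[ 0.      0.9601  0.2796]
 [ 0.      0.2796 -0.9601]
 [-1.      0.     -0.    ]] [ 0.12917209 -0.07677889 -0.03351005] 0.023860520293738686
0.62 4714
149 268 288 [0.6451 0.2599 0.2455] [-0.0165  0.0666 -0.0003]
159 261 295 [0.6411 0.2587 0.2455] [-0.0165  0.0625 -0.0003]
169 262 294 [0.6371 0.2575 0.2455] [-0.0165  0.0583 -0.0003]
179 263 293 [0.633  0.2564 0.2455] [-0.0165  0.054  -0.0003]
189 263 294 [0.6289 0.2549 0.2455] [-0.0165  0.0497 -0.0001]
199 263 294 [0.6246 0.2537 0.2455] [-0.0165  0.0452 -0.0001]
209 262 294 [0.6202 0.2527 0.2455] [-0.0165  0.0407 -0.0003]
219 264 294 [0.6159 0.251  0.2455] [-0.0165  0.0361  0.0001]
229 264 294 [0.6114 0.2496 0.2455] [-0.0165  0.0314  0.0001]
239 264 294 [0.6068 0.2483 0.2455] [-0.0165  0.0266  0.0001]
249 265 294 [0.6021 0.2467 0.2455] [-0.0165  0.0217  0.0003]
259 265 293 [0.5973 0.2455 0.2455] [-0.0165  0.0167  0.0001]
269 266 293 [0.5924 0.2439 0.2455] [-0.0165  0.0116  0.0003]
279 266 294 [0.5875 0.2422 0.2455] [-0.0165  0.0064  0.0006]
289 267 294 [0.5824 0.2405 0.2455] [-0.0165  0.001   0.0008]
299 270 290 [0.5772 0.2392 0.2455] [-0.0165 -0.0044  0.0006]
145 304
```

View pics/m11.png

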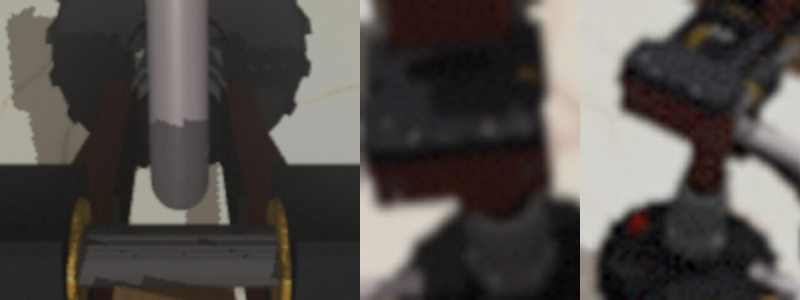

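Ring force is back to 0 and the spout is standing. I make a gentle pull test with a weak grip to confirm the lock.

Emit:
{"api": "drive_tool", "payload": {
  "rows": [0,0,0,0,0,0,-0.7,0,0,0,0,0,0,-0.9,0,0,0,0,0,0,-1,0,0,0,0,0,0,-1],
  "force": 8
}}

```text
clock: 21.8
tool_pos: [0.5812, 0.2409, 0.2285]
eef_rot: [[-0.0, 0.96, 0.28], [-0.0, 0.28, -0.96], [-1.0, -0.0, 0.0]]
contact_force: [0.6, -0.6, -0.3]
finger_gap: 0.0138
```

Emit:
{"api": "drive_tool", "payload": {
  "rows": [0,0,-0.0005,0,0,0,-1,0,0,0,0,0,0,-1]
}}

```text
clock: 21.97
tool_pos: [0.5812, 0.2409, 0.2284]
eef_rot: [[0.0, 0.96, 0.28], [-0.0, 0.28, -0.96], [-1.0, -0.0, 0.0]]
contact_force: [-1.8, -0.2, 1.9]
finger_gap: 0.0137
```

Emit:
{"api": "drive_tool", "payload": {
  "rows": [0,0,0.0005,0,0,0,-1,0,0,0.0005,0,0,0,-1,0,0,0.0005,0,0,0,-1,0,0,0,0,0,0,-1]
}}

```text
clock: 22.3
tool_pos: [0.581, 0.2409, 0.2291]
eef_rot: [[-0.001, 0.96, 0.28], [-0.0, 0.28, -0.96], [-1.0, -0.001, 0.0]]
contact_force: [0.9, 0.4, -3.7]
finger_gap: 0.0139
```

Emit:
{"api": "drive_tool", "payload": {
  "rows": [0,0,0.0005,0,0,0,-1,0,0,0,0,0,0,-1]
}}

```text
clock: 22.47
tool_pos: [0.5808, 0.2408, 0.2293]
eef_rot: [[-0.001, 0.96, 0.28], [-0.0, 0.28, -0.96], [-1.0, -0.001, 0.0]]
contact_force: [0.6, 0.2, -8.1]
finger_gap: 0.0137
```

Emit:
{"api": "drive_tool", "payload": {
  "rows": [0,0,0.0004,0,0,0,-1,0,0,0,0,0,0,-1]
}}

```text
clock: 22.63
tool_pos: [0.5805, 0.2407, 0.2296]
eef_rot: [[-0.002, 0.96, 0.28], [-0.001, 0.28, -0.96], [-1.0, -0.002, 0.0]]
contact_force: [-0.6, 0.4, -11.0]
finger_gap: 0.0139
```

It is locked: 11 N of pull moved it only 0.2 to 0.3 mm. I push lightly back to the seat, then open and leave upward.

Emit:
{"api": "drive_tool", "payload": {
  "rows": [0,0,-0.001,0,0,0,-1,0,0,-0.001,0,0,0,-1,0,0,0,0,0,0,-1]
}}

```text
clock: 22.88
tool_pos: [0.5811, 0.2409, 0.2291]
eef_rot: [[-0.0, 0.96, 0.28], [-0.0, 0.28, -0.96], [-1.0, -0.0, -0.0]]
contact_force: [-2.5, -0.8, -2.9]
finger_gap: 0.0139
```

Emit:
{"api": "drive_tool", "payload": {
  "rows": [0,0,0,0,0,0,-0.7,0,0,0,0,0,0,-0.4,0,0,0,0,0,0,0,0,0,0,0,0,0,0]
}}

```text
clock: 23.22
tool_pos: [0.5821, 0.2413, 0.2294]
eef_rot: [[0.002, 0.96, 0.28], [0.001, 0.28, -0.96], [-1.0, 0.002, -0.0]]
contact_force: [-0.6, 0.4, 0.1]
finger_gap: 0.0304
```

Emit:
{"api": "drive_tool", "payload": {
  "rows": [0,0,0.005,0,0,0,0,0,0,0.01,0,0,0,0,0,0,0.02,0,0,0,0,0,0,0.025,0,0,0,0,0,0,0.03,0,0,0,0,0,0,0.03,0,0,0,0,0,0,0,0,0,0,0]
}}

```text
clock: 23.8
tool_pos: [0.584, 0.2421, 0.3567]
eef_rot: [[0.011, 0.96, 0.28], [0.004, 0.28, -0.96], [-1.0, 0.012, -0.001]]
contact_force: [0.6, 0.4, 0.6]
finger_gap: 0.0438
```

Emit:
{"api": "drive_tool", "payload": {
  "rows": [-0.03,-0.02,0.02,0,0,0,0,-0.03,-0.02,0.02,0,0,0,0,-0.03,-0.02,0.0,0,0,0,0,0,0,0,0,0,0,0,0,0,0,0,0,0,0]
}}

```text
clock: 24.22
tool_pos: [0.4906, 0.1805, 0.39]
eef_rot: [[0.002, 0.96, 0.279], [0.001, 0.279, -0.96], [-1.0, 0.003, -0.0]]
contact_force: [0.6, 0.4, 0.5]
finger_gap: 0.0437
```

```bash
python3 - <<'E'
from h import *
import cv2
o=arm.get_obs();print(o["clock"],o["tool_pos"],o["contact_force"],o["finger_gap"])
a=arm.read_camera("wrist");b=arm.read_camera("side");c=arm.read_camera("scene")
u=proj("side",[.577,.239,.22]).astype(int);v=proj("scene",[.577,.239,.22]).astype(int)
f=lambda i,p:cv2.resize(i[p[1]-30:p[1]+30,p[0]-40:p[0]+40],(400,300),interpolation=2)
cv2.imwrite("pics/m12.png",np.vstack([np.hstack([cv2.resize(a,(400,300)),f(b,u)]),np.hstack([f(c,v),cv2.resize(c,(400,300))])]))
for n in("wrist","side","scene"):
  for t in("spout","spout_grip","port_b"): print(n,t,[(round(d["score"],2),np.round(d["at"],4)) for d in arm.spot_point(t,n)][:2])
E
```

```text
24.2167 [0.49057441 0.1804534  0.39001894] [0.64560057 0.38109377 0.47724782] 0.04368645562208884
wrist spout [(0.85, array([0.5732, 0.2382, 0.1596]))]
wrist spout_grip [(0.71, array([0.5779, 0.2374, 0.2257]))]
wrist port_b [(0.86, array([0.5769, 0.2384, 0.1479])), (0.59, array([ 0.5163, -0.1699,  0.1503]))]
side spout [(0.74, array([0.5701, 0.2402, 0.1587]))]
side spout_grip [(0.84, array([0.577 , 0.2424, 0.2225])), (0.71, array([0.3046, 0.1935, 0.0024]))]
side port_b [(0.86, array([ 0.5229, -0.1698,  0.1493])), (0.68, array([0.574 , 0.237 , 0.1489]))]
scene spout [(0.48, array([0.5745, 0.2433, 0.1613]))]
scene spout_grip [(0.52, array([0.5759, 0.2388, 0.221 ])), (0.21, array([0.5715, 0.2398, 0.1605]))]
scene port_b [(0.89, array([0.5723, 0.2376, 0.1491])), (0.74, array([ 0.2228, -0.2481,  0.1542]))]
```

View pics/m12.png

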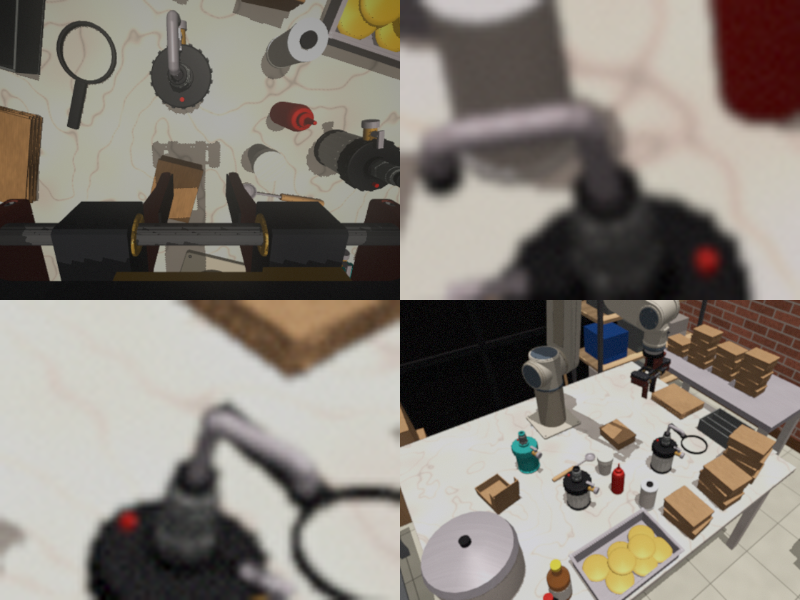

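The picture shows the spout upright in filter_b, at (175,60) in the wrist view. The rings are up, the gripper is clear and nothing else has moved.

```bash
python3 -c "
from station import arm
print(arm.get_obs()['clock']);print(arm.sign_off())"
```

```text
24.8167
the job is handed in; nothing more can be done
None
```

The spout now stands locked in the fresh filter (filter_b), and I handed the job in at 24.8 s. Sign-off reports no verdict, so I can only give my own checks.

**What I did**
- **Release:** I pressed filter_a's ring fully down (about 8 N at the stop) and closed on the stem with the ring held. I then drew the spout out, with at most about 7 N measured at the wrist at the readings between moves.
- **Insertion:** I pushed it into filter_b until it stopped, at 13–14 N. Early in the insertion about 5 N of side load built up, which I relieved by shifting about 1 mm. Filter_b's push-fit stands only about 1 mm higher than filter_a's.

**Last checks**
- **Lock:** an 11 N pull with a weak grip moved it about 0.7 mm of play, then 0.5 mm more at most, so it is locked.
- **Ring and gripper:** the force fell to zero as filter_b's ring came back up. The gripper is clear of everything.
- **Position:** the cameras show it upright, with the tip detected at 159–161 mm.
- **Everything else:** the bystanders look unmoved in the picture; I did not measure them.

**Disagreements**
- **Axis offset:** the networks' horizontal estimates of the spout tip differ from the port axis by about 3–6 mm. Their stated accuracy is 4 mm, and the 15 mm bore leaves a 14 mm stem no such room.
- **Grip:** the stem sat about 4–5 mm off the tool centre along the spout's arm. It did no harm, because I used the same offset at both filters.

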